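# Reassemble a vacuum filter holder on its manifold

### The arm

A 7-joint arm with a two-finger parallel gripper is mounted at the origin on the work surface. World frame = base frame: x ahead of the robot, y to its left, z up, the work surface at z = 0. Lengths are in m, angles in rad, forces in N, time in s.
With the tool pointing down it reaches from about 0.4 to 0.875 m from the base axis. Payload 6.5 kg.
Tool frame: the origin (TCP) lies midway between the tips of the shut fingers; the grasp point (between the pads) lies 19 mm behind it (hold_point_z is the distance from the TCP to the grasp point, in m); z points along the fingers, y is the line along which they close (so a half turn about z gives the same grasp; the last joint's range is limited). The gripper opens to 88 mm and grips with 3 to 60 N. Pads are 18 mm wide; open, the fingers measure 123 mm over their backs; the gripper's body (75 mm by 187 mm) begins 45 mm behind the grasp point.
Start: joints at [1.209, 0.536, -0.004, 1.538, 0.003, 1.067, -0.071], TCP at [0.189, -0.622, 0.239] pointing down, gripper open.
Joint ranges: [-2.7, 2.7], [-0.37, 2.16], [-1.27, 1.26], [0.24, 2.4], [-1.31, 4.45], [0.19, 1.91], [-2.76, 2.76]. Speed limits (rad/s): [2.39, 2.39, 3.14, 3.14, 3.14, 3.14, 3.14].

### API

Orientations are given as a rotation vector (axis times angle).
In Python, from workcell import * gives the robot as it stands.
- The arm moves only by the tool move_arm, never from a script. Its argument "deltas" is a list of rows, each an object of numbers: "dx", "dy", "dz": the shift along the tool's x, y, z in m; "roll": the turn about the tool's z in degrees. In form: [{"dx": .., "dy": .., "dz": .., "roll": ..}, ...]. A call has 1 to 12 rows; each row is the pose to reach, as a shift and turn from the pose commanded when the call began, along the tool's axes at that moment; what a row does not reach only later rows make up. A row lasts 1/12 s, in which the tool goes at most 41.7 mm and 7.16 degrees, less where a joint would pass 70% of its speed; a pose out of reach is approached as far as the arm can. A call with a gripper value outside its range is refused whole. "grip" is the closure, from 0 (fully open) to 1 (shut), set as the call begins (left out, the last holds). The fingers move at their own pace and stop on an object; "newtons" is the grip in N (left out, the last holds). Time passes only in rows, so rows that repeat a pose let the fingers close. It gives the time, the measured TCP pose, the force, the opening and the grip force at its end, in the units of the state.
- observe(): the state, without advancing time (a new reading comes with each control period).
- camera(name): name is "scene" or "top" or "wrist"; returns a dict with "color" (420x560x3 uint8, red, green, blue), "range_z" (420x560 float32, m along the optical axis (not along the pixel's ray), 0 where there is no reading), "fx", "fy", "cx", "cy" (pixels), "R" (3x3) and "t" (3): a world point X has camera coordinates R X + t; the wrist camera has in their place "hand_eye" (4x4, takes a point from camera to tool coordinates, whose origin is the TCP and whose axes are the flange's). Camera axes: x right, y down, z forward; pixel columns grow to the right and rows downward; lengths in m; the calibration is good to about 2 mm. A picture is of the moment at which its call begins: read the wrist's pose just before it.
- hand_in(): hands the job in; it is judged then, once.
The state is a dict: "time_s": time; "joint_positions": joint angles; "joint_velocities": joint speeds; "joint_efforts": joint torques, N m; "tcp_pos": TCP position; "eef_rot": TCP orientation; "force": force on the tool from outside, world axes, zero at the start; "moment": the same for the moment, N m; "finger_gap": finger opening in m; "finger_force": force on a finger pad.
Only numpy, scipy, OpenCV 4.12 (cv2) and the standard library are available. Lean on these libraries where they do the work, as an engineer would, in place of code of your own. Each camera call takes 0.05 s, during which the arm holds its last target. There are 200 camera calls.

### The job

The washed parts of a steel vacuum filter holder lie about the bench: put the holder back together on the open port of the manifold, one part at a time from the bottom up: the base with its stopper in the port, the support plate in the recess of the base, the funnel over the plate, and the lid on the funnel, each fully seated and level. Set the parts down, do not let them drop, and do not knock the holder that already stands on the manifold or shift the pill bottle or the tape measure.

Things in the scene. Friction and masses are not known exactly. Their poses are not given: they have to be found in the camera images.
- port: Open port, the place for the holder: fixed upright steel cup, 52 mm across outside, 30 mm high, bore 45 mm across, 26 mm deep. Origin: centre of its underside, 85 mm above the bench; rim at z = +30 mm; z up. One of three equal cups in a row, 120 mm apart, on a fixed manifold turned up to 9 degrees from y; which of the three is open changes.
- unit: A complete holder standing in another cup of the manifold, fixed: 60 mm across, top 151 mm above its origin (236 mm above the bench). Origin: centre of its cup's underside, 85 mm above the bench. Not to be knocked. The manifold below is a steel bar 330 mm long, 40 mm thick, top 62 mm above the bench, with black tap levers on the robot's side and feet reaching 55 mm to either side.
- plug: The third cup of the manifold, closed by a dark rubber plug, fixed: 52 mm across, top 42 mm above its origin. Origin: centre of the cup's underside, 85 mm above the bench. Not used. (The white paper sheet under everything is flat and only seen.)
- base: Loose base, 0.2 to 0.33 kg, upright on the bench, round. Dark rubber stopper z = 0 to 24 mm, 30 mm across at the foot, 39 mm at its top; on it a steel head 60 mm across, z = 24 to 40 mm, with a recess in its top 52 mm across, floor at z = 36. Origin: centre of its underside, z up. Seated, the head is on the port's rim, origin 6 mm above the port's, with 3 mm play all round in the bore.
- plate: Loose support plate, 0.06 to 0.11 kg: flat steel disc 47 mm across, 10 mm thick, with a grey perforated middle, lying flat on the bench. Origin: centre of its underside, z up; round. Seated in the base's recess (2.5 mm play all round) its origin is 36 mm above the base's and it stands 6 mm proud of the base's rim.
- funnel: Loose steel funnel, 0.16 to 0.3 kg, upright on the bench, round, 75 mm high: open tube 54 mm across (wall 3 mm) on a bottom flange 60 mm across, z = 0 to 10 mm. Its underside has a recess 52 mm across, 4 mm deep, that goes over the plate (2.5 mm play all round). Origin: centre of its underside, z up. Seated on the plate's top, its origin is 6 mm above the plate's, 42 mm above the base's.
- lid: Loose lid, 0.1 to 0.19 kg, upright on the bench, round: plug 43 mm across, z = 0 to 6 mm; flange 60 mm across, z = 6 to 12 mm; black knob 18 mm across, z = 12 to 34 mm. Origin: centre of the plug's underside, z up. Seated, the plug is in the funnel's mouth (2.5 mm play all round) and the flange on its rim: origin 69 mm above the funnel's.
- pill_bottle: Loose white bottle with a red cap, 48 mm across, 85 mm high, among the parts. Origin: centre of its underside. To be left standing where it is.
- tape_measure: Loose yellow and black tape measure, 66 mm long along its own x with a nose reaching to +50 mm, 36 mm wide, 60 mm high, among the parts. Origin: centre of its underside. To be left where it is.

How it is judged:
By the outcome, as a careful person would: the job done as asked, in the order asked, and still so for the second after the job is handed in, with the robot touching nothing.
It also fails if it takes over 112 s, if anything falls off the work surface, if the arm or the gripper's body presses on something with over 40 N, if the wrist force passes 120 N, or if a joint passes its speed limit or range.

## Working session

There is one attempt and no reset: what is moved stays moved. The work goes in short steps, Python scripts to look and compute and a tool call to move; the robot and the scene stay as the last step left them, time stands still between calls to the robot, and variables do not carry over. Pictures are saved under pics/ and viewed, at most 14 in all, crops included, and the job is handed in when it is done.

Besides the shell and the picture viewer there is one more tool, called after "Call:" as a command line: name --argument value ..., lists and objects as JSON in quotes. move_arm: Moves the arm, as the interface text tells. Its arguments: {"type":"object","properties":{"deltas":{"type":"array"},"grip":{"type":"number"},"newtons":{"type":"number"}},"required":["deltas"]}

```bash
mkdir -p pics; python3 - <<'E'
from workcell import *
import cv2,numpy as np
s=observe();print({k:np.round(v,3) for k,v in s.items()})
for n in("top","scene"):
    c=camera(n);cv2.imwrite(f"pics/{n}0.png",c["color"][:,:,::-1]);np.savez(f"{n}0.npz",**c)
    print(n,c["fx"],c["cx"],c["cy"],c["R"],c["t"])
E
```

```text
{'time_s': np.float64(0.0), 'joint_positions': array([ 1.209,  0.537, -0.004,  1.539,  0.003,  1.067, -0.071]), 'joint_velocities': array([ 0.001, -0.001, -0.001,  0.001,  0.   ,  0.   ,  0.002]), 'joint_efforts': array([-0.0000e+00, -5.7098e+01,  9.9100e-01, -2.5160e+01, -5.6000e-02,
        1.8000e-02,  0.0000e+00]), 'tcp_pos': array([ 0.189, -0.621,  0.238]), 'eef_rot': array([-3.106e+00, -4.630e-01,  1.000e-03]), 'force': array([-0.984,  0.442,  1.117]), 'moment': array([ 0.034, -0.001, -0.02 ]), 'finger_force': np.float64(0.0), 'finger_gap': np.float64(0.088)}
top 504.77522292136376 273.9276068629305 200.86549206284002 [[-0.01825387 -0.99982349  0.00444786]
 [-0.98477933  0.01720979 -0.1729552 ]
 [ 0.17284813 -0.00753726 -0.98491965]] [0.00352005 0.57648023 1.28338618]
scene 389.9482670947611 275.222892556254 205.87682228822192 [[-0.73089621  0.68234586  0.01395945]
 [ 0.56904676  0.62057302 -0.53951358]
 [-0.37679771 -0.38638485 -0.84186117]] [ 0.4162636  -0.2745619   1.14587705]
```

View pics/top0.png

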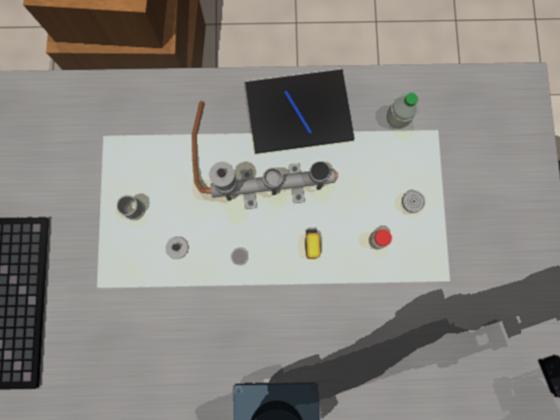

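View pics/scene0.png

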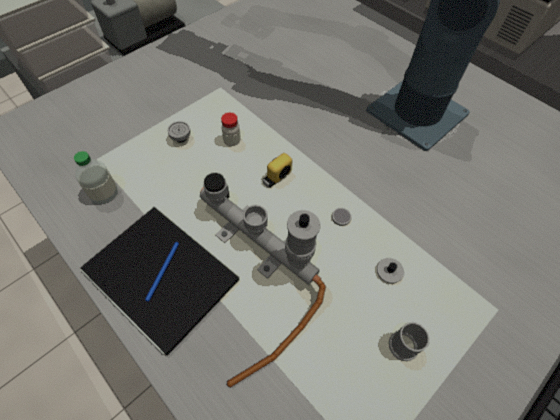

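Top view (image right = −y, up = +x): base (413,201), plate (240,256), funnel (130,207), lid (177,247), open port is the middle cup (274,178), unit (222,175), plug (320,172), bottle (381,238), tape (313,243). Next I measure these from the depth images of both cameras.

```bash
cat > h.py <<'E'
import numpy as np,cv2
def cloud(c):
    Z=np.asarray(c["range_z"],float);v,u=np.mgrid[:Z.shape[0],:Z.shape[1]]
    P=np.stack([(u-c["cx"])/c["fx"]*Z,(v-c["cy"])/c["fy"]*Z,Z],-1)
    W=(P-c["t"])@c["R"];W[Z<=0]=np.nan;return W
def ray(c,u,v,z):
    d=np.array([(u-c["cx"])/c["fx"],(v-c["cy"])/c["fy"],1])@c["R"];o=-np.asarray(c["t"])@c["R"]
    return (o+d*(z-o[2])/d[2])[:2]
E
python3 - <<'E'
from h import *
ob=dict(base=(413,201,.025,.055,.04),plate=(240,256,.005,.02,.01),funnel=(130,207,.06,.09,.075),lid_fl=(177,247,.006,.018,.012),knob=(177,247,.027,.045,.034),port=(274,178,.105,.125,.115),unitfl=(222,175,.19,.25,.2),plug=(320,172,.115,.14,.127),bottle=(381,238,.06,.1,.085),tape=(313,243,.04,.075,.06))
C={n:dict(np.load(n+"0.npz")) for n in("top","scene")}
for k,(u,v,lo,hi,z) in ob.items():
    g=ray(C["top"],u,v,z)
    for n,c in C.items():
        W=cloud(c).reshape(-1,3)
        m=(np.hypot(*(W[:,:2]-g).T)<.06)&(W[:,2]>lo)&(W[:,2]<hi)
        p=W[m]
        if len(p)<5: print(k,n,len(p));continue
        (x,y),r=cv2.minEnclosingCircle(p[:,:2].astype(np.float32))
        print(k,n,"ray",g.round(4),"circ",round(x,4),round(y,4),"r",round(r,4),"n",len(p),"z",np.percentile(p[:,2],[10,50,90]).round(3))
img=cv2.imread("pics/top0.png")
cv2.imwrite("pics/crop0.png",np.vstack([cv2.resize(img[y:y+60,x:x+120],(720,300) if 0 else (600,300),interpolation=cv2.INTER_CUBIC) for x,y in((215,145),(100,190))]))
E
```

```text
base top ray [ 0.5714 -0.3775] circ 0.5723 -0.3786 r 0.0305 n 414 z [0.034 0.038 0.043]
base scene ray [ 0.5714 -0.3775] circ 0.5713 -0.3792 r 0.0309 n 369 z [0.033 0.038 0.041]
plate top ray [0.4356 0.0862] circ 0.4357 0.0861 r 0.0597 n 381 z [0.006 0.009 0.014]
plate scene ray [0.4356 0.0862] circ 0.4288 0.0872 r 0.0536 n 295 z [0.007 0.011 0.013]
funnel top ray [0.5625 0.3655] circ 0.5684 0.3764 r 0.0278 n 144 z [0.063 0.072 0.078]
funnel scene ray [0.5625 0.3655] circ 0.5683 0.3747 r 0.0275 n 336 z [0.062 0.073 0.077]
lid_fl top ray [0.4625 0.2543] circ 0.4636 0.2555 r 0.0588 n 403 z [0.007 0.012 0.016]
lid_fl scene ray [0.4625 0.2543] circ 0.462 0.2683 r 0.0505 n 465 z [0.011 0.013 0.015]
knob top ray [0.4606 0.2502] circ 0.463 0.2577 r 0.0091 n 36 z [0.031 0.034 0.039]
knob scene ray [0.4606 0.2502] circ 0.4618 0.2571 r 0.0092 n 61 z [0.032 0.035 0.037]
port top ray [ 0.6238 -0.0075] circ 0.6275 -0.0022 r 0.0261 n 114 z [0.107 0.114 0.119]
port scene ray [ 0.6238 -0.0075] circ 0.6269 -0.0025 r 0.0265 n 217 z [0.108 0.114 0.117]
unitfl top ray [0.6143 0.1158] circ 0.6153 0.1163 r 0.0304 n 511 z [0.212 0.215 0.231]
unitfl scene ray [0.6143 0.1158] circ 0.6137 0.1165 r 0.0303 n 894 z [0.203 0.215 0.23 ]
plug top ray [ 0.6346 -0.1233] circ 0.6401 -0.1215 r 0.0258 n 299 z [0.118 0.127 0.131]
plug scene ray [ 0.6346 -0.1233] circ 0.6397 -0.1211 r 0.0258 n 387 z [0.117 0.128 0.129]
bottle top ray [ 0.4698 -0.2769] circ 0.4716 -0.2802 r 0.0228 n 254 z [0.079 0.085 0.089]
bottle scene ray [ 0.4698 -0.2769] circ 0.4721 -0.2809 r 0.0242 n 269 z [0.065 0.085 0.087]
tape top ray [ 0.4624 -0.1057] circ 0.4595 -0.1041 r 0.0339 n 356 z [0.052 0.059 0.064]
tape scene ray [ 0.4624 -0.1057] circ 0.4579 -0.1032 r 0.0343 n 380 z [0.046 0.059 0.062]
```

```bash
cat >> h.py <<'E'
from scipy.spatial.transform import Rotation as Ro
def go(s,p,yaw=6.1):
    "deltas in tool axes from state s to TCP p; yaw = world heading of tool y, deg"
    R=Ro.from_rotvec(s["eef_rot"]).as_matrix();d=R.T@(np.array(p)-s["tcp_pos"])
    y=np.degrees(np.arctan2(R[1,1],R[0,1]));print("d(mm)",(d*1e3).round(1),"roll",round(-(yaw-y+180)%360-180 if 0 else ((y-yaw+180)%360-180),2),"tilt",np.round(R[:2,2],4))
def wcloud(c,s):
    """wrist cloud in world"""
    H=np.asarray(c["hand_eye"]);R=Ro.from_rotvec(s["eef_rot"]).as_matrix()
    M=np.eye(4);M[:3,:3]=R;M[:3,3]=s["tcp_pos"];T=M@H
    cc=dict(c);cc["R"]=T[:3,:3].T;cc["t"]=-T[:3,:3].T@T[:3,3];return cc,cloud(cc)
E
python3 - <<'E'
from workcell import *
from h import *
go(observe(),(.572,-.379,.2))
print(camera("wrist")["hand_eye"].round(3))
E
```

```text
d(mm) [ 436.7 -120.1   38.1] roll -79.15 tilt [-0.0006  0.0014]
[[-0.002 -0.966 -0.257  0.065]
 [ 1.    -0.002 -0.    -0.   ]
 [-0.    -0.257  0.966 -0.145]
 [ 0.     0.     0.     1.   ]]
```

Call:
move_arm --deltas '[{"dx": 0.0364,"dy": -0.01,"dz": 0.003,"roll": -6.6},{"dx": 0.0728,"dy": -0.02,"dz": 0.006,"roll": -13.2},{"dx": 0.109,"dy": -0.03,"dz": 0.009,"roll": -19.8},{"dx": 0.1456,"dy": -0.04,"dz": 0.012,"roll": -26.4},{"dx": 0.182,"dy": -0.05,"dz": 0.016,"roll": -33},{"dx": 0.218,"dy": -0.06,"dz": 0.019,"roll": -39.6},{"dx": 0.255,"dy": -0.07,"dz": 0.022,"roll": -46.2},{"dx": 0.291,"dy": -0.08,"dz": 0.025,"roll": -52.8},{"dx": 0.328,"dy": -0.09,"dz": 0.028,"roll": -59.4},{"dx": 0.364,"dy": -0.1,"dz": 0.031,"roll": -66},{"dx": 0.4,"dy": -0.11,"dz": 0.035,"roll": -72.6},{"dx": 0.4367,"dy": -0.12,"dz": 0.038,"roll": -79.15}]' --grip 0

```text
time_s: 1.15
tcp_pos: [0.5732, -0.3786, 0.2002]
eef_rot: [-2.093, -2.342, 0.001]
force: [-0.0, -1.1, 0.4]
finger_gap: 0.0879
finger_force: 0.0
```

Call:
move_arm --deltas '[{"dx": 0},{"dx": 0},{"dx": 0}]'

```text
invalid input at $.deltas[0]: expected keys dx, dy, dz, roll
```

```bash
cat > look.py <<'E'
import sys
from workcell import *
from h import *
# look.py name gx gy lo hi : wrist picture and circle fit of points in a height band near (gx,gy)
n=sys.argv[1];gx,gy,lo,hi=map(float,sys.argv[2:6]);rad=float(sys.argv[6]) if len(sys.argv)>6 else .045
s=observe();c=camera("wrist");cv2.imwrite(f"pics/{n}.png",c["color"][:,:,::-1])
cc,W=wcloud(c,s);p=W.reshape(-1,3);p=p[(np.hypot(p[:,0]-gx,p[:,1]-gy)<rad)&(p[:,2]>lo)&(p[:,2]<hi)]
print("tcp",s["tcp_pos"].round(4),"n",len(p))
if len(p)>9:
    print("circ",np.round(cv2.minEnclosingCircle(p[:,:2].astype(np.float32))[0],4),round(cv2.minEnclosingCircle(p[:,:2].astype(np.float32))[1],4),"z",np.percentile(p[:,2],[5,50,95]).round(4))
    lo,hi=np.percentile(p[:,:2],[.5,99.5],axis=0);print("box",((lo+hi)/2).round(4),"size",(hi-lo).round(4))
E
python3 look.py base1 .572 -.379 .03 .05
```

```text
tcp [ 0.5732 -0.3786  0.2002] n 2362
circ [ 0.5714 -0.3786] 0.03 z [0.0344 0.0358 0.0399]
box [ 0.5713 -0.378 ] size [0.0565 0.0571]
```

```bash
python3 -c "
from workcell import *
from h import *
go(observe(),(.5714,-.3784,.013))"
```

```text
d(mm) [ -7.9 -11.  186.6] roll 1.23 tilt [0.0045 0.0059]
```

View pics/base1.png

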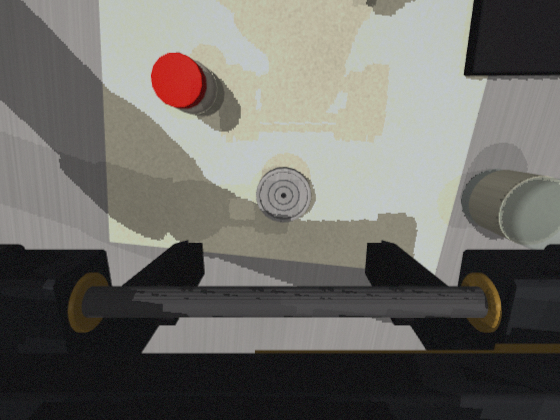

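The base is at (284,194), between the open fingers, with the bottle at (180,80). The arm had not settled, so I let it settle and measure again.

Call:
move_arm --deltas '[{"dx": 0,"dy": 0,"dz": 0,"roll": 0},{"dx": 0,"dy": 0,"dz": 0,"roll": 0},{"dx": 0,"dy": 0,"dz": 0,"roll": 0}]'

```text
time_s: 1.45
tcp_pos: [0.5709, -0.3811, 0.2004]
eef_rot: [-2.103, -2.333, 0.002]
force: [-1.8, 0.5, -0.5]
finger_gap: 0.088
finger_force: 0.0
```

```bash
python3 look.py base2 .572 -.379 .03 .05; python3 -c "
from workcell import *
from h import *
go(observe(),(.5714,-.3786,.013))"
```

```text
tcp [ 0.5709 -0.3811  0.2004] n 2376
circ [ 0.5714 -0.3785] 0.03 z [0.0344 0.0358 0.0399]
box [ 0.5715 -0.3781] size [0.057  0.0571]
d(mm) [  2.9   1.3 187.6] roll -0.18 tilt [-0.0012 -0.0011]
```

Call:
move_arm --deltas '[{"dx": 0.0027,"dy": 0.0005,"dz": 0.025,"roll": 0},{"dx": 0.0027,"dy": 0.0005,"dz": 0.05,"roll": 0},{"dx": 0.0027,"dy": 0.0005,"dz": 0.075,"roll": 0},{"dx": 0.0027,"dy": 0.0005,"dz": 0.1,"roll": 0},{"dx": 0.0027,"dy": 0.0005,"dz": 0.125,"roll": 0},{"dx": 0.0027,"dy": 0.0005,"dz": 0.145,"roll": 0},{"dx": 0.0027,"dy": 0.0005,"dz": 0.16,"roll": 0},{"dx": 0.0027,"dy": 0.0005,"dz": 0.172,"roll": 0},{"dx": 0.0027,"dy": 0.0005,"dz": 0.18,"roll": 0},{"dx": 0.0027,"dy": 0.0005,"dz": 0.185,"roll": 0},{"dx": 0.0027,"dy": 0.0005,"dz": 0.187,"roll": 0},{"dx": 0.0027,"dy": 0.0005,"dz": 0.187,"roll": 0}]'

```text
time_s: 2.5
tcp_pos: [0.5727, -0.3771, 0.014]
eef_rot: [2.1, 2.336, 0.0]
force: [-0.1, -0.7, 1.1]
finger_gap: 0.0882
finger_force: 0.0
```

Call:
move_arm --deltas '[{"dx": 0,"dy": 0,"dz": 0,"roll": 0},{"dx": 0,"dy": 0,"dz": 0,"roll": 0},{"dx": 0,"dy": 0,"dz": 0,"roll": 0},{"dx": 0,"dy": 0,"dz": 0,"roll": 0},{"dx": 0,"dy": 0,"dz": 0,"roll": 0},{"dx": 0,"dy": 0,"dz": 0,"roll": 0},{"dx": 0,"dy": 0,"dz": 0,"roll": 0},{"dx": 0,"dy": 0,"dz": 0,"roll": 0},{"dx": 0,"dy": 0,"dz": 0,"roll": 0},{"dx": 0,"dy": 0,"dz": 0,"roll": 0}]' --grip 1 --newtons 25

```text
time_s: 3.33
tcp_pos: [0.5725, -0.3771, 0.0141]
eef_rot: [2.1, 2.336, -0.0]
force: [-1.2, -0.5, 4.5]
finger_gap: 0.0581
finger_force: 25.0
```

Call:
move_arm --deltas '[{"dx": 0,"dy": 0,"dz": -0.005,"roll": 0},{"dx": 0,"dy": 0,"dz": -0.015,"roll": 0},{"dx": 0,"dy": 0,"dz": -0.03,"roll": 0},{"dx": 0,"dy": 0,"dz": -0.05,"roll": 0},{"dx": 0,"dy": 0,"dz": -0.07,"roll": 0},{"dx": 0,"dy": 0,"dz": -0.09,"roll": 0},{"dx": 0,"dy": 0,"dz": -0.11,"roll": 0},{"dx": 0,"dy": 0,"dz": -0.13,"roll": 0},{"dx": 0,"dy": 0,"dz": -0.145,"roll": 0},{"dx": 0,"dy": 0,"dz": -0.155,"roll": 0},{"dx": 0,"dy": 0,"dz": -0.16,"roll": 0},{"dx": 0,"dy": 0,"dz": -0.16,"roll": 0}]'

```text
time_s: 4.33
tcp_pos: [0.573, -0.3772, 0.1753]
eef_rot: [2.099, 2.335, 0.001]
force: [0.4, 0.1, -2.3]
finger_gap: 0.0585
finger_force: 25.0
```

```bash
python3 look.py base3 .5725 -.378 .175 .22; python3 -c "
from workcell import *
from h import *
go(observe(),(.627,-.001,.174))"
```

```text
tcp [ 0.573  -0.3772  0.1753] n 12288
circ [ 0.5713 -0.3669] 0.0437 z [0.1874 0.1971 0.2163]
box [ 0.5713 -0.3775] size [0.0849 0.0576]
d(mm) [ 3.68e+02  9.43e+01 -2.00e-01] roll 0.0 tilt [ 0.0002 -0.0002]
```

View pics/base3.png

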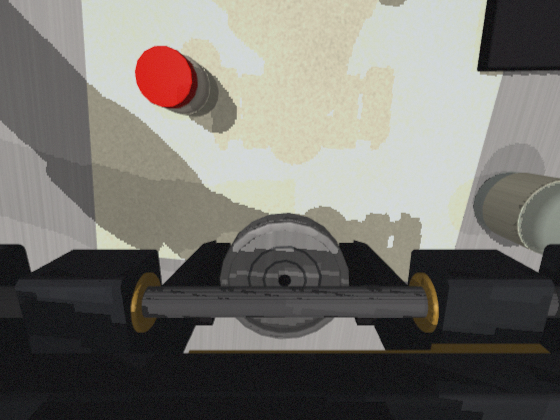

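The base is held level, its centre hole at (285,280). I convert that to a tool offset, then carry it to the port.

```bash
python3 -c "
from workcell import *
from h import *
s=observe();c=camera('wrist');cc,W=wcloud(c,s)
print(W[280,275:295:5].round(4));print(ray(cc,284.5,280,s['tcp_pos'][2]+.022),s['tcp_pos'])"
```

```text
[[ 0.5677 -0.379   0.1943]
 [ 0.57   -0.3781  0.1956]
 [ 0.5724 -0.3782  0.195 ]
 [ 0.5747 -0.3776  0.1955]]
[ 0.57212387 -0.37771105] [ 0.57235751 -0.37692141  0.17391293]
```

Call:
move_arm --deltas '[{"dx": 0.01,"dy": 0.003,"dz": 0,"roll": 0},{"dx": 0.04,"dy": 0.01,"dz": 0,"roll": 0},{"dx": 0.08,"dy": 0.02,"dz": 0,"roll": 0},{"dx": 0.12,"dy": 0.03,"dz": 0,"roll": 0},{"dx": 0.16,"dy": 0.041,"dz": 0,"roll": 0},{"dx": 0.2,"dy": 0.051,"dz": 0,"roll": 0},{"dx": 0.24,"dy": 0.061,"dz": 0,"roll": 0},{"dx": 0.28,"dy": 0.072,"dz": 0,"roll": 0},{"dx": 0.32,"dy": 0.082,"dz": 0,"roll": 0},{"dx": 0.35,"dy": 0.09,"dz": 0,"roll": 0},{"dx": 0.365,"dy": 0.094,"dz": 0,"roll": 0},{"dx": 0.368,"dy": 0.094,"dz": 0,"roll": 0}]'

```text
time_s: 5.43
tcp_pos: [0.6264, 0.0048, 0.1731]
eef_rot: [-2.091, -2.341, -0.002]
force: [0.2, 0.6, -2.6]
finger_gap: 0.0579
finger_force: 25.0
```

Call:
move_arm --deltas '[{"dx": 0,"dy": 0,"dz": 0,"roll": 0},{"dx": 0,"dy": 0,"dz": 0,"roll": 0},{"dx": 0,"dy": 0,"dz": 0,"roll": 0}]'

```text
time_s: 5.68
tcp_pos: [0.6265, -0.004, 0.1733]
eef_rot: [2.104, 2.332, -0.003]
force: [1.0, -0.0, -1.8]
finger_gap: 0.058
finger_force: 25.0
```

```bash
python3 -c "
from workcell import *
from h import *
go(observe(),(.627,-.001,.104))
for n in('scene','top'):
    c=camera(n);W=cloud(c);p=W.reshape(-1,3)
    q=p[(np.hypot(p[:,0]-.64,p[:,1]+.121)<.05)&(p[:,2]>.118)&(p[:,2]<.14)];print(n,cv2.minEnclosingCircle(q[:,:2].astype('f4')))
    q=p[(np.hypot(p[:,0]-.614,p[:,1]-.1163)<.045)&(p[:,2]>.2)&(p[:,2]<.235)];print(n,len(q) and cv2.minEnclosingCircle(q[:,:2].astype('f4')))
    cv2.imwrite('pics/%s1.png'%n,c['color'][:,:,::-1])
im=cv2.imread('pics/scene1.png');cv2.imwrite('pics/crop1.png',cv2.resize(im[110:310,160:390],(690,600),interpolation=cv2.INTER_CUBIC))
"
```

```text
d(mm) [ 3.1  0.9 69.3] roll -0.2 tilt [-0.0008 -0.0017]
scene ((0.6374624967575073, -0.1292552649974823), 0.020636294037103653)
scene ((0.613920271396637, 0.11569435149431229), 0.03033478558063507)
top ((0.6441320180892944, -0.1302335262298584), 0.02167324908077717)
top ((0.6153196096420288, 0.11644486337900162), 0.03033292107284069)
```

View pics/crop1.png

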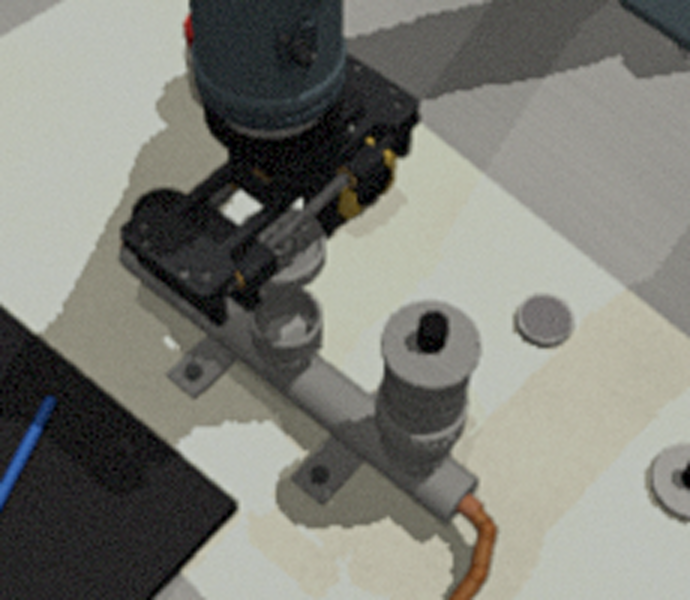

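The base hangs right above the open port, clear of the unit. I lower it to just above the rim and check the alignment.

Call:
move_arm --deltas '[{"dx": 0.001,"dy": 0.001,"dz": 0.01,"roll": 0},{"dx": 0.0025,"dy": 0.001,"dz": 0.025,"roll": 0},{"dx": 0.0025,"dy": 0.001,"dz": 0.035,"roll": 0},{"dx": 0.0025,"dy": 0.001,"dz": 0.04,"roll": 0},{"dx": 0.0025,"dy": 0.001,"dz": 0.04,"roll": 0},{"dx": 0.0025,"dy": 0.001,"dz": 0.04,"roll": 0},{"dx": 0.0025,"dy": 0.001,"dz": 0.04,"roll": 0},{"dx": 0.0025,"dy": 0.001,"dz": 0.04,"roll": 0}]'

```text
time_s: 6.45
tcp_pos: [0.6281, 0.0016, 0.1344]
eef_rot: [2.1, 2.336, 0.001]
force: [-0.0, 0.7, -1.5]
finger_gap: 0.0579
finger_force: 25.0
```

```bash
python3 -c "
from workcell import *
from h import *
go(observe(),(.6275,-.0015,.104))
s=observe();c=camera('wrist');cc,W=wcloud(c,s)
print(s['tcp_pos'].round(4),ray(cc,284.5,280,s['tcp_pos'][2]+.022))"
```

```text
d(mm) [-3.  -0.9 30.4] roll -0.0 tilt [0.0013 0.    ]
[0.6281 0.0016 0.1344] [0.62781103 0.0007824 ]
```

Call:
move_arm --deltas '[{"dx": -0.0025,"dy": -0.0008,"dz": 0.004,"roll": 0},{"dx": -0.0025,"dy": -0.0008,"dz": 0.008,"roll": 0},{"dx": -0.0025,"dy": -0.0008,"dz": 0.012,"roll": 0},{"dx": -0.0025,"dy": -0.0008,"dz": 0.016,"roll": 0},{"dx": -0.0025,"dy": -0.0008,"dz": 0.02,"roll": 0},{"dx": -0.0025,"dy": -0.0008,"dz": 0.023,"roll": 0},{"dx": -0.0025,"dy": -0.0008,"dz": 0.025,"roll": 0},{"dx": -0.0025,"dy": -0.0008,"dz": 0.0265,"roll": 0},{"dx": -0.0025,"dy": -0.0008,"dz": 0.0265,"roll": 0}]'

```text
time_s: 7.25
tcp_pos: [0.6269, -0.001, 0.1068]
eef_rot: [-2.1, -2.336, 0.0]
force: [0.3, 0.2, -1.4]
finger_gap: 0.0584
finger_force: 25.0
```

```bash
python3 -c "
from workcell import *
from h import *
go(observe(),(.6275,-.0015,.104))"
```

```text
d(mm) [-0.6  0.6  2.8] roll 0.01 tilt [-0.0004 -0.    ]
```

Call:
move_arm --deltas '[{"dx": -0.0005,"dy": 0.0003,"dz": 0.0005,"roll": 0},{"dx": -0.0005,"dy": 0.0003,"dz": 0.001,"roll": 0},{"dx": -0.0005,"dy": 0.0003,"dz": 0.0015,"roll": 0},{"dx": -0.0005,"dy": 0.0003,"dz": 0.002,"roll": 0},{"dx": -0.0005,"dy": 0.0003,"dz": 0.002,"roll": 0},{"dx": -0.0005,"dy": 0.0003,"dz": 0.002,"roll": 0}]'

```text
time_s: 7.75
tcp_pos: [0.6274, -0.0015, 0.1052]
eef_rot: [2.1, 2.336, 0.0]
force: [0.1, 0.3, -2.6]
finger_gap: 0.0579
finger_force: 25.0
```

Call:
move_arm --deltas '[{"dx": 0,"dy": 0,"dz": 0.0005,"roll": 0},{"dx": 0,"dy": 0,"dz": 0.001,"roll": 0},{"dx": 0,"dy": 0,"dz": 0.001,"roll": 0},{"dx": 0,"dy": 0,"dz": 0.001,"roll": 0}]'

```text
time_s: 8.08
tcp_pos: [0.6274, -0.0015, 0.105]
eef_rot: [2.1, 2.336, -0.0]
force: [-3.0, 0.3, 6.0]
finger_gap: 0.0581
finger_force: 25.0
```

Contact came at the expected height (6 N), so the base is seated. Release and rise.

Call:
move_arm --deltas '[{"dx": 0,"dy": 0,"dz": 0,"roll": 0},{"dx": 0,"dy": 0,"dz": 0,"roll": 0},{"dx": 0,"dy": 0,"dz": 0,"roll": 0},{"dx": 0,"dy": 0,"dz": 0,"roll": 0},{"dx": 0,"dy": 0,"dz": 0,"roll": 0},{"dx": 0,"dy": 0,"dz": 0,"roll": 0}]' --grip 0

```text
time_s: 8.58
tcp_pos: [0.6273, -0.0015, 0.1041]
eef_rot: [-2.1, -2.336, 0.0]
force: [0.8, -0.9, -0.5]
finger_gap: 0.0885
finger_force: 0.0
```

Call:
move_arm --deltas '[{"dx": 0,"dy": 0,"dz": -0.005,"roll": 0},{"dx": 0,"dy": 0,"dz": -0.02,"roll": 0},{"dx": 0,"dy": 0,"dz": -0.05,"roll": 0},{"dx": 0,"dy": 0,"dz": -0.08,"roll": 0},{"dx": 0,"dy": 0,"dz": -0.11,"roll": 0},{"dx": 0,"dy": 0,"dz": -0.14,"roll": 0},{"dx": 0,"dy": 0,"dz": -0.15,"roll": 0},{"dx": 0,"dy": 0,"dz": -0.15,"roll": 0},{"dx": 0,"dy": 0,"dz": -0.15,"roll": 0}]'

```text
time_s: 9.33
tcp_pos: [0.6271, -0.0016, 0.2538]
eef_rot: [2.1, 2.336, -0.0]
force: [-0.2, -1.0, 0.1]
finger_gap: 0.0879
finger_force: 0.0
```

```bash
python3 look.py seat1 .627 -.002 .126 .14; python3 -c "
from workcell import *
from h import *
s=observe();go(s,(.4356,.0862,.2))
c=camera('wrist');cc,W=wcloud(c,s);p=W.reshape(-1,3)
def plane(g,lo,hi,r0,r):
    d=np.hypot(p[:,0]-g[0],p[:,1]-g[1]);q=p[(d<r)&(d>r0)&(p[:,2]>lo)&(p[:,2]<hi)]
    A=np.c_[q[:,:2]-g,np.ones(len(q))];print('plane',np.linalg.lstsq(A,q[:,2],rcond=None)[0].round(4),len(q))
plane((.627,-.002),.12,.14,.0265,.031)
"
```

```text
tcp [ 0.6271 -0.0016  0.2538] n 2524
circ [ 0.6273 -0.0029] 0.0301 z [0.1261 0.127  0.131 ]
box [ 0.627  -0.0024] size [0.0569 0.0573]
d(mm) [ 107.7 -180.3   53.1] roll -0.0 tilt [-0.0022 -0.0003]
plane [ 0.0007 -0.0225  0.1296] 699
```

View pics/seat1.png

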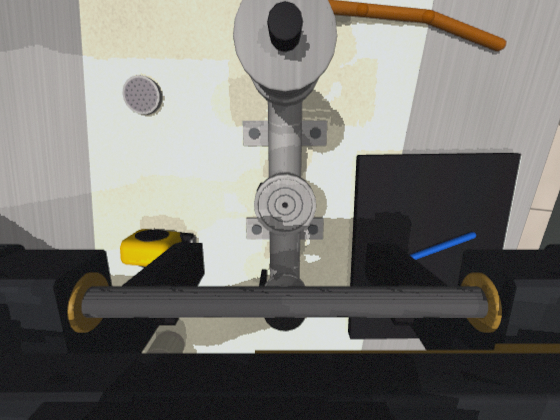

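The base is seated at (285,204), rim at 131 mm as it must be. Now the plate.

Call:
move_arm --deltas '[{"dx": 0.01,"dy": -0.02,"dz": 0,"roll": 0},{"dx": 0.02,"dy": -0.055,"dz": 0,"roll": 0},{"dx": 0.035,"dy": -0.09,"dz": 0.005,"roll": 0},{"dx": 0.06,"dy": -0.12,"dz": 0.015,"roll": 0},{"dx": 0.085,"dy": -0.15,"dz": 0.03,"roll": 0},{"dx": 0.1,"dy": -0.17,"dz": 0.045,"roll": 0},{"dx": 0.108,"dy": -0.18,"dz": 0.053,"roll": 0},{"dx": 0.108,"dy": -0.18,"dz": 0.053,"roll": 0},{"dx": 0.108,"dy": -0.18,"dz": 0.053,"roll": 0},{"dx": 0.108,"dy": -0.18,"dz": 0.053,"roll": 0},{"dx": 0.108,"dy": -0.18,"dz": 0.053,"roll": 0}]'

```text
time_s: 10.35
tcp_pos: [0.4382, 0.0862, 0.2014]
eef_rot: [2.102, 2.334, 0.001]
force: [-0.2, 0.3, 0.1]
finger_gap: 0.0882
finger_force: 0.0
```

```bash
python3 look.py plate1 .4356 .0862 .006 .02 .03;python3 -c "
from workcell import *
from h import *
s=observe();go(s,(.4356,.0862,.02))"
```

```text
tcp [0.4382 0.0862 0.2014] n 1215
circ [0.4353 0.0906] 0.0235 z [0.0085 0.0097 0.0109]
box [0.4353 0.0909] size [0.0445 0.0445]
d(mm) [  0.2  -2.7 181.5] roll -0.1 tilt [0.0009 0.0004]
```

View pics/plate1.png

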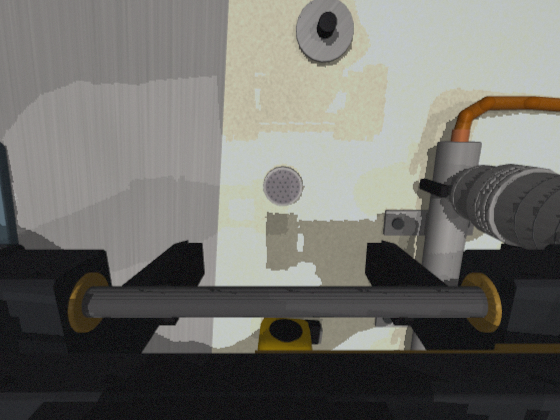

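The plate is at (283,186), radius 23.5 mm as given, centre (0.4353, 0.0906).

Call:
move_arm --deltas '[{"dx": 0.0045,"dy": -0.0025,"dz": 0.03,"roll": 0},{"dx": 0.0045,"dy": -0.0025,"dz": 0.06,"roll": 0},{"dx": 0.0045,"dy": -0.0025,"dz": 0.09,"roll": 0},{"dx": 0.0045,"dy": -0.0025,"dz": 0.12,"roll": 0},{"dx": 0.0045,"dy": -0.0025,"dz": 0.145,"roll": 0},{"dx": 0.0045,"dy": -0.0025,"dz": 0.165,"roll": 0},{"dx": 0.0045,"dy": -0.0025,"dz": 0.178,"roll": 0},{"dx": 0.0045,"dy": -0.0025,"dz": 0.184,"roll": 0},{"dx": 0.0045,"dy": -0.0025,"dz": 0.184,"roll": 0},{"dx": 0.0045,"dy": -0.0025,"dz": 0.184,"roll": 0},{"dx": 0.0045,"dy": -0.0025,"dz": 0.184,"roll": 0}]'

```text
time_s: 11.32
tcp_pos: [0.4349, 0.091, 0.018]
eef_rot: [2.1, 2.335, 0.002]
force: [1.1, -0.3, -0.7]
finger_gap: 0.0883
finger_force: 0.0
```

```bash
python3 -c "
from workcell import *
from h import *
s=observe();go(s,(.4353,.0906,.005))"
```

```text
d(mm) [-0.5  0.3 13. ] roll -0.03 tilt [0.0016 0.0003]
```

Call:
move_arm --deltas '[{"dx": 0,"dy": 0,"dz": 0.005,"roll": 0},{"dx": 0,"dy": 0,"dz": 0.01,"roll": 0},{"dx": 0,"dy": 0,"dz": 0.0133,"roll": 0},{"dx": 0,"dy": 0,"dz": 0.0133,"roll": 0},{"dx": 0,"dy": 0,"dz": 0.0133,"roll": 0}]'

```text
time_s: 11.73
tcp_pos: [0.4337, 0.091, 0.0037]
eef_rot: [-2.1, -2.336, 0.001]
force: [-0.8, 0.0, -0.4]
finger_gap: 0.088
finger_force: 0.0
```

Call:
move_arm --deltas '[{"dx": 0,"dy": 0,"dz": 0,"roll": 0},{"dx": 0,"dy": 0,"dz": 0,"roll": 0},{"dx": 0,"dy": 0,"dz": 0,"roll": 0},{"dx": 0,"dy": 0,"dz": 0,"roll": 0},{"dx": 0,"dy": 0,"dz": 0,"roll": 0},{"dx": 0,"dy": 0,"dz": 0,"roll": 0},{"dx": 0,"dy": 0,"dz": 0,"roll": 0},{"dx": 0,"dy": 0,"dz": 0,"roll": 0},{"dx": 0,"dy": 0,"dz": 0,"roll": 0},{"dx": 0,"dy": 0,"dz": 0,"roll": 0},{"dx": 0,"dy": 0,"dz": 0,"roll": 0},{"dx": 0,"dy": 0,"dz": 0,"roll": 0}]' --grip 1 --newtons 20

```text
time_s: 12.73
tcp_pos: [0.434, 0.091, 0.0039]
eef_rot: [2.1, 2.336, 0.0]
force: [-0.7, -0.3, 0.4]
finger_gap: 0.0455
finger_force: 20.0
```

Call:
move_arm --deltas '[{"dx": 0,"dy": 0,"dz": -0.003,"roll": 0},{"dx": 0,"dy": 0,"dz": -0.01,"roll": 0},{"dx": 0,"dy": 0,"dz": -0.03,"roll": 0},{"dx": 0,"dy": 0,"dz": -0.06,"roll": 0},{"dx": 0,"dy": 0,"dz": -0.09,"roll": 0},{"dx": 0,"dy": 0,"dz": -0.12,"roll": 0},{"dx": 0,"dy": 0,"dz": -0.145,"roll": 0},{"dx": 0,"dy": 0,"dz": -0.16,"roll": 0},{"dx": 0,"dy": 0,"dz": -0.165,"roll": 0},{"dx": 0,"dy": 0,"dz": -0.165,"roll": 0},{"dx": 0,"dy": 0,"dz": -0.165,"roll": 0}]'

```text
time_s: 13.65
tcp_pos: [0.4334, 0.0907, 0.1685]
eef_rot: [-2.1, -2.336, 0.001]
force: [0.3, 0.1, -1.1]
finger_gap: 0.0452
finger_force: 20.0
```

```bash
python3 look.py plate2 .4353 .0906 .155 .185 .03;python3 -c "
from workcell import *
from h import *
s=observe();go(s,(.6271,-.0026,.171))"
```

```text
tcp [0.4334 0.0907 0.1685] n 5654
circ [0.4345 0.0967] 0.0286 z [0.1709 0.1742 0.1783]
box [0.4344 0.0955] size [0.0546 0.0362]
d(mm) [-113.4  183.    -3.3] roll 0.0 tilt [-0.0018 -0.0005]
```

View pics/plate2.png

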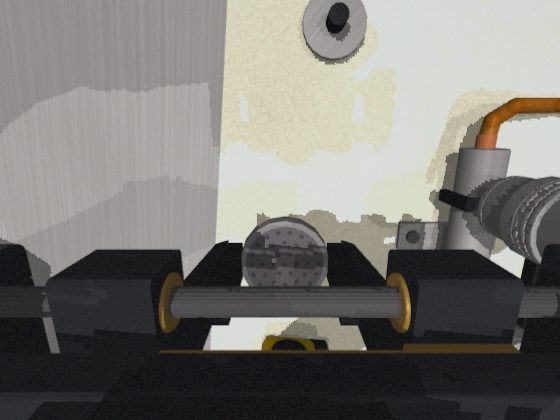

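The plate is held level at (285,258). Next I compute its offset and carry it over, moving in y first to keep clear of the unit.

```bash
python3 -c "
from workcell import *
from h import *
s=observe();c=camera('wrist');cc,W=wcloud(c,s);t=s['tcp_pos']
print(ray(cc,285.5,258,t[2]+.006)-t[:2],t)
q=W[222:284:2,255:316:2].reshape(-1,3);q=q[(q[:,2]>.16)&(q[:,2]<.185)]
print(np.linalg.lstsq(np.c_[q[:,:2]-t[:2],np.ones(len(q))],q[:,2],rcond=None)[0].round(4),len(q))"
```

```text
[-0.00011663  0.00319917] [0.43310822 0.09069837 0.16798873]
[ 0.0009 -0.0274  0.1737] 936
```

Call:
move_arm --deltas '[{"dx": -0.015,"dy": 0,"dz": 0,"roll": 0},{"dx": -0.045,"dy": 0,"dz": 0,"roll": 0},{"dx": -0.075,"dy": 0.005,"dz": 0,"roll": 0},{"dx": -0.095,"dy": 0.025,"dz": 0,"roll": 0},{"dx": -0.105,"dy": 0.055,"dz": 0,"roll": 0},{"dx": -0.11,"dy": 0.09,"dz": 0,"roll": 0},{"dx": -0.113,"dy": 0.125,"dz": 0,"roll": 0},{"dx": -0.113,"dy": 0.155,"dz": 0,"roll": 0},{"dx": -0.113,"dy": 0.175,"dz": 0,"roll": 0},{"dx": -0.113,"dy": 0.183,"dz": 0,"roll": 0},{"dx": -0.113,"dy": 0.183,"dz": 0,"roll": 0},{"dx": -0.113,"dy": 0.183,"dz": 0,"roll": 0}]'

```text
time_s: 14.75
tcp_pos: [0.6264, -0.0017, 0.1675]
eef_rot: [-2.098, -2.336, 0.003]
force: [-0.2, 0.1, -0.5]
finger_gap: 0.0448
finger_force: 20.0
```

Call:
move_arm --deltas '[{"dx": 0,"dy": 0,"dz": 0,"roll": 0},{"dx": 0,"dy": 0,"dz": 0,"roll": 0},{"dx": 0,"dy": 0,"dz": 0,"roll": 0}]'

```text
time_s: 15.0
tcp_pos: [0.627, -0.0022, 0.169]
eef_rot: [-2.1, -2.336, 0.001]
force: [0.8, 0.1, -0.2]
finger_gap: 0.0452
finger_force: 20.0
```

```bash
python3 -c "
from workcell import *
from h import *
s=observe();print(s['tcp_pos']);go(s,(.6271,-.0026,.131))"
```

```text
[ 0.62701049 -0.00223121  0.16902645]
d(mm) [-0.4  0.1 38. ] roll -0.01 tilt [-0.0005 -0.0005]
```

Two estimates of the plate's offset in the grip disagree, so I check by overlaying predicted rims for tool-x offsets of −0.5, +1.5 and +3.5 mm on an enlarged wrist crop.

```bash
python3 - <<'E'
from workcell import *
from h import *
s=observe();c=camera('wrist');H=np.linalg.inv(c['hand_eye'])
im=c['color'][:,:,::-1].copy();K=6
x0,y0=225,200;big=cv2.resize(im[y0:y0+100,x0:x0+120],None,fx=K,fy=K,interpolation=cv2.INTER_CUBIC)
big=cv2.convertScaleAbs(big,alpha=1.7,beta=10)
a=np.linspace(0,2*np.pi,200)
for off,col in((-.0005,(0,0,255)),(.0015,(0,255,0)),(.0035,(255,100,0))):
    P=np.c_[off+.0235*np.cos(a),.0235*np.sin(a),np.full(200,-.006),np.ones(200)]@H.T
    u=c['fx']*P[:,0]/P[:,2]+c['cx'];v=c['fy']*P[:,1]/P[:,2]+c['cy']
    cv2.polylines(big,[np.c_[(u-x0+.5)*K,(v-y0+.5)*K].astype(int)],True,col,1)
cv2.imwrite('pics/ov.png',big)
E
```

```text
(no output)
```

View pics/ov.png

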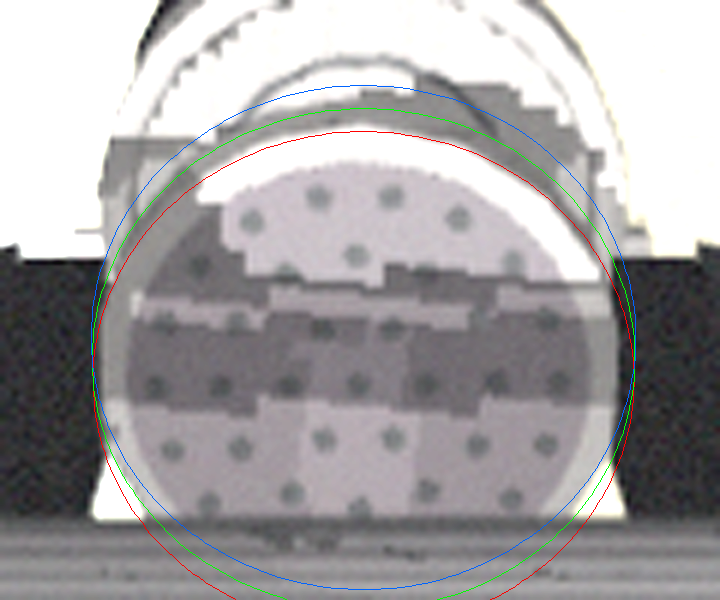

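The plate's back edge (row ~131) matches the −0.5 mm rim, so it sits centred in the grip, and the pads only hide ~1 mm at each side. Lower it.

Call:
move_arm --deltas '[{"dx": 0,"dy": 0,"dz": 0.006,"roll": 0},{"dx": 0,"dy": 0,"dz": 0.014,"roll": 0},{"dx": 0,"dy": 0,"dz": 0.022,"roll": 0},{"dx": 0,"dy": 0,"dz": 0.028,"roll": 0},{"dx": 0,"dy": 0,"dz": 0.032,"roll": 0},{"dx": 0,"dy": 0,"dz": 0.034,"roll": 0},{"dx": 0,"dy": 0,"dz": 0.035,"roll": 0},{"dx": 0,"dy": 0,"dz": 0.035,"roll": 0}]'

```text
time_s: 15.72
tcp_pos: [0.6279, -0.0018, 0.1337]
eef_rot: [-2.1, -2.336, 0.0]
force: [-0.4, -0.4, -1.2]
finger_gap: 0.045
finger_force: 20.0
```

Call:
move_arm --deltas '[{"dx": 0,"dy": 0,"dz": 0.0005,"roll": 0},{"dx": 0,"dy": 0,"dz": 0.001,"roll": 0},{"dx": 0,"dy": 0,"dz": 0.0015,"roll": 0},{"dx": 0,"dy": 0,"dz": 0.002,"roll": 0},{"dx": 0,"dy": 0,"dz": 0.002,"roll": 0}]'

```text
time_s: 16.13
tcp_pos: [0.6279, -0.0019, 0.1319]
eef_rot: [2.1, 2.336, 0.0]
force: [-0.3, 0.4, -0.7]
finger_gap: 0.0447
finger_force: 20.0
```

Call:
move_arm --deltas '[{"dx": 0,"dy": 0,"dz": 0.0004,"roll": 0},{"dx": 0,"dy": 0,"dz": 0.0008,"roll": 0},{"dx": 0,"dy": 0,"dz": 0.0008,"roll": 0},{"dx": 0,"dy": 0,"dz": 0.0008,"roll": 0}]'

```text
time_s: 16.47
tcp_pos: [0.628, -0.0019, 0.1315]
eef_rot: [2.1, 2.336, 0.0]
force: [-1.4, -0.9, 4.5]
finger_gap: 0.0446
finger_force: 22.6
```

Call:
move_arm --deltas '[{"dx": 0,"dy": 0,"dz": -0.0002,"roll": 0},{"dx": 0,"dy": 0,"dz": -0.0002,"roll": 0},{"dx": 0,"dy": 0,"dz": -0.0002,"roll": 0},{"dx": 0,"dy": 0,"dz": -0.0002,"roll": 0},{"dx": 0,"dy": 0,"dz": -0.0002,"roll": 0}]' --grip 0.3

```text
time_s: 16.88
tcp_pos: [0.6276, -0.002, 0.1309]
eef_rot: [-2.1, -2.336, 0.001]
force: [0.5, 1.0, 0.1]
finger_gap: 0.0615
finger_force: 0.0
```

Call:
move_arm --deltas '[{"dx": 0,"dy": 0,"dz": -0.005,"roll": 0},{"dx": 0,"dy": 0,"dz": -0.02,"roll": 0},{"dx": 0,"dy": 0,"dz": -0.05,"roll": 0},{"dx": 0,"dy": 0,"dz": -0.08,"roll": 0},{"dx": 0,"dy": 0,"dz": -0.11,"roll": 0},{"dx": 0,"dy": 0,"dz": -0.13,"roll": 0},{"dx": 0,"dy": 0,"dz": -0.14,"roll": 0},{"dx": 0,"dy": 0,"dz": -0.14,"roll": 0},{"dx": 0,"dy": 0,"dz": -0.14,"roll": 0}]' --grip 0

```text
time_s: 17.63
tcp_pos: [0.6276, -0.002, 0.2707]
eef_rot: [-2.1, -2.336, 0.001]
force: [-0.0, -0.1, -1.0]
finger_gap: 0.088
finger_force: 0.0
```

```bash
python3 look.py seat2 .627 -.002 .1335 .15; python3 -c "
from workcell import *
from h import *
s=observe();go(s,(.5683,.3755,.25))
c=camera('wrist');cc,W=wcloud(c,s);p=W.reshape(-1,3)
for r0,r in((0,.022),(.0265,.03)):
    g=np.array((.627,-.0026));d=np.hypot(*(p[:,:2]-g).T);q=p[(d<r)&(d>r0)&(p[:,2]>.12)&(p[:,2]<.15)]
    print(np.linalg.lstsq(np.c_[q[:,:2]-g,np.ones(len(q))],q[:,2],rcond=None)[0].round(4),len(q))
im=cv2.imread('pics/seat2.png');cv2.imwrite('pics/seat2c.png',cv2.resize(im[150:260,200:360],None,fx=5,fy=5,interpolation=cv2.INTER_CUBIC))"
```

```text
tcp [ 0.6276 -0.002   0.2707] n 1689
circ [ 0.6278 -0.0024] 0.0236 z [0.1355 0.1367 0.1379]
box [ 0.6277 -0.0021] size [0.0444 0.0446]
d(mm) [381.7 -18.2  19.8] roll 0.0 tilt [-0.0024 -0.0002]
[ 0.0011 -0.002   0.1367] 1525
[ 0.0021 -0.0252  0.1299] 587
```

View pics/seat2c.png

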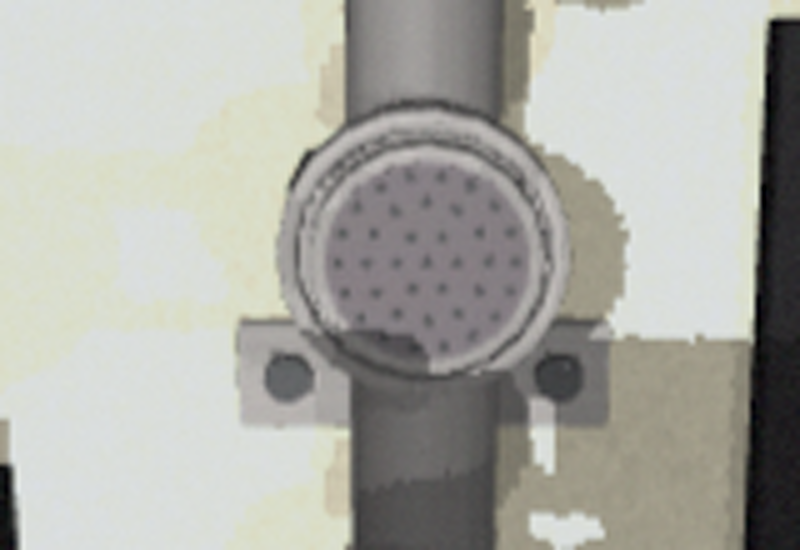

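The plate lies inside the base's rim (centre (427,255) in the crop), level, top at 136.7 mm. Now the funnel, passing above the unit at z ≈ 0.27.

Call:
move_arm --deltas '[{"dx": 0.025,"dy": -0.001,"dz": 0,"roll": 0},{"dx": 0.065,"dy": -0.003,"dz": 0,"roll": 0},{"dx": 0.105,"dy": -0.005,"dz": 0,"roll": 0},{"dx": 0.145,"dy": -0.007,"dz": 0,"roll": 0},{"dx": 0.185,"dy": -0.009,"dz": 0,"roll": 0},{"dx": 0.225,"dy": -0.011,"dz": 0,"roll": 0},{"dx": 0.265,"dy": -0.013,"dz": 0.005,"roll": 0},{"dx": 0.305,"dy": -0.015,"dz": 0.01,"roll": 0},{"dx": 0.34,"dy": -0.017,"dz": 0.015,"roll": 0},{"dx": 0.365,"dy": -0.018,"dz": 0.02,"roll": 0},{"dx": 0.38,"dy": -0.018,"dz": 0.02,"roll": 0},{"dx": 0.382,"dy": -0.018,"dz": 0.02,"roll": 0}]'

```text
time_s: 18.73
tcp_pos: [0.5671, 0.3791, 0.2495]
eef_rot: [-2.093, -2.339, 0.003]
force: [-0.2, -0.4, 0.6]
finger_gap: 0.0878
finger_force: 0.0
```

Call:
move_arm --deltas '[{"dx": 0,"dy": 0,"dz": 0,"roll": 0},{"dx": 0,"dy": 0,"dz": 0,"roll": 0},{"dx": 0,"dy": 0,"dz": 0,"roll": 0},{"dx": 0,"dy": 0,"dz": 0,"roll": 0}]'

```text
time_s: 19.07
tcp_pos: [0.5706, 0.3739, 0.2515]
eef_rot: [2.103, 2.333, -0.0]
force: [0.6, -0.2, 0.1]
finger_gap: 0.088
finger_force: 0.0
```

```bash
python3 look.py fun1 .5683 .3755 .068 .085;python3 -c "
from workcell import *
from h import *
s=observe();go(s,(.5683,.3755,.03))"
```

```text
tcp [0.5706 0.3739 0.2515] n 440
circ [0.5685 0.3766] 0.0273 z [0.0699 0.0742 0.0755]
box [0.5685 0.3768] size [0.0524 0.0529]
d(mm) [  1.6  -2.1 221.6] roll -0.14 tilt [ 0.0006 -0.0006]
```

Call:
move_arm --deltas '[{"dx": 0.0025,"dy": -0.002,"dz": 0.025,"roll": 0},{"dx": 0.0025,"dy": -0.002,"dz": 0.055,"roll": 0},{"dx": 0.0025,"dy": -0.002,"dz": 0.085,"roll": 0},{"dx": 0.0025,"dy": -0.002,"dz": 0.115,"roll": 0},{"dx": 0.0025,"dy": -0.002,"dz": 0.145,"roll": 0},{"dx": 0.0025,"dy": -0.002,"dz": 0.17,"roll": 0},{"dx": 0.0025,"dy": -0.002,"dz": 0.19,"roll": 0},{"dx": 0.0025,"dy": -0.002,"dz": 0.205,"roll": 0},{"dx": 0.0025,"dy": -0.002,"dz": 0.215,"roll": 0},{"dx": 0.0025,"dy": -0.002,"dz": 0.217,"roll": 0},{"dx": 0.0025,"dy": -0.002,"dz": 0.217,"roll": 0},{"dx": 0.0025,"dy": -0.002,"dz": 0.217,"roll": 0}]'

```text
time_s: 20.12
tcp_pos: [0.5679, 0.3788, 0.0356]
eef_rot: [2.1, 2.336, 0.003]
force: [-0.1, 0.5, 0.5]
finger_gap: 0.0881
finger_force: 0.0
```

```bash
python3 -c "
from workcell import *
from h import *
s=observe();go(s,(.5685,.3766,.035))"
```

```text
d(mm) [-2.3  0.3  0.6] roll -0.01 tilt [0.0015 0.0012]
```

Call:
move_arm --deltas '[{"dx": 0,"dy": 0,"dz": 0,"roll": 0},{"dx": 0,"dy": 0,"dz": 0,"roll": 0},{"dx": 0,"dy": 0,"dz": 0,"roll": 0},{"dx": 0,"dy": 0,"dz": 0,"roll": 0},{"dx": 0,"dy": 0,"dz": 0,"roll": 0},{"dx": 0,"dy": 0,"dz": 0,"roll": 0},{"dx": 0,"dy": 0,"dz": 0,"roll": 0},{"dx": 0,"dy": 0,"dz": 0,"roll": 0},{"dx": 0,"dy": 0,"dz": 0,"roll": 0},{"dx": 0,"dy": 0,"dz": 0,"roll": 0},{"dx": 0,"dy": 0,"dz": 0,"roll": 0}]' --grip 1 --newtons 25

```text
time_s: 21.03
tcp_pos: [0.5674, 0.3784, 0.0346]
eef_rot: [2.1, 2.336, 0.001]
force: [-1.1, -0.7, 2.5]
finger_gap: 0.0537
finger_force: 25.0
```

Call:
move_arm --deltas '[{"dx": 0,"dy": 0,"dz": -0.003,"roll": 0},{"dx": 0,"dy": 0,"dz": -0.015,"roll": 0},{"dx": 0,"dy": 0,"dz": -0.04,"roll": 0},{"dx": 0,"dy": 0,"dz": -0.07,"roll": 0},{"dx": 0,"dy": 0,"dz": -0.1,"roll": 0},{"dx": 0,"dy": 0,"dz": -0.13,"roll": 0},{"dx": 0,"dy": 0,"dz": -0.16,"roll": 0},{"dx": 0,"dy": 0,"dz": -0.19,"roll": 0},{"dx": 0,"dy": 0,"dz": -0.22,"roll": 0},{"dx": 0,"dy": 0,"dz": -0.25,"roll": 0},{"dx": 0,"dy": 0,"dz": -0.265,"roll": 0},{"dx": 0,"dy": 0,"dz": -0.27,"roll": 0}]'

```text
time_s: 22.03
tcp_pos: [0.5676, 0.3793, 0.3085]
eef_rot: [2.099, 2.336, 0.008]
force: [1.0, 1.3, -2.5]
finger_gap: 0.0532
finger_force: 25.0
```

```bash
python3 -c "
from workcell import *
from h import *
s=observe();print(s['tcp_pos']);go(s,(.6278,-.0022,.3))"; python3 look.py fun2 .5685 .3766 .33 .36
```

```text
[0.56764238 0.37931416 0.30846359]
d(mm) [-385.8   19.1    7.5] roll 0.02 tilt [0.004  0.0032]
tcp [0.5676 0.3793 0.3085] n 8323
circ [0.5669 0.3894] 0.0429 z [0.3318 0.3445 0.3534]
box [0.5664 0.3789] size [0.0829 0.0513]
```

Call:
move_arm --deltas '[{"dx": -0.01,"dy": 0,"dz": 0,"roll": 0},{"dx": -0.035,"dy": 0.002,"dz": 0,"roll": 0},{"dx": -0.07,"dy": 0.004,"dz": 0,"roll": 0},{"dx": -0.105,"dy": 0.006,"dz": 0,"roll": 0},{"dx": -0.14,"dy": 0.008,"dz": 0,"roll": 0},{"dx": -0.175,"dy": 0.01,"dz": 0,"roll": 0},{"dx": -0.21,"dy": 0.012,"dz": 0,"roll": 0},{"dx": -0.245,"dy": 0.014,"dz": 0,"roll": 0},{"dx": -0.28,"dy": 0.016,"dz": 0,"roll": 0},{"dx": -0.315,"dy": 0.018,"dz": 0,"roll": 0},{"dx": -0.345,"dy": 0.019,"dz": 0,"roll": 0},{"dx": -0.365,"dy": 0.019,"dz": 0,"roll": 0}]'

```text
time_s: 23.08
tcp_pos: [0.6237, 0.0116, 0.3018]
eef_rot: [-2.105, -2.331, 0.007]
force: [-0.2, 0.6, -1.7]
finger_gap: 0.0532
finger_force: 25.0
```

Call:
move_arm --deltas '[{"dx": -0.01,"dy": 0,"dz": 0,"roll": 0},{"dx": -0.017,"dy": 0,"dz": 0,"roll": 0},{"dx": -0.019,"dy": 0,"dz": 0,"roll": 0},{"dx": -0.019,"dy": 0,"dz": 0,"roll": 0},{"dx": -0.019,"dy": 0,"dz": 0,"roll": 0},{"dx": -0.019,"dy": 0,"dz": 0,"roll": 0}]'

```text
time_s: 23.58
tcp_pos: [0.6266, 0.0005, 0.3043]
eef_rot: [-2.097, -2.339, -0.001]
force: [0.1, -0.5, -1.7]
finger_gap: 0.0531
finger_force: 25.0
```

```bash
python3 -c "
from workcell import *
from h import *
s=observe();print(s['tcp_pos']);go(s,(.6278,-.0006,.1676))
c=camera('wrist');H=np.linalg.inv(c['hand_eye']);K=4
x0,y0=185,180;big=cv2.resize(c['color'][y0:y0+140,x0:x0+190,::-1],None,fx=K,fy=K,interpolation=cv2.INTER_CUBIC)
a=np.linspace(0,2*np.pi,200)
for off,col in((-.0018,(0,0,255)),(.0,(0,255,0))):
  for r in(.027,.024):
    P=np.c_[off+r*np.cos(a),r*np.sin(a),np.full(200,-.0404),np.ones(200)]@H.T
    u=c['fx']*P[:,0]/P[:,2]+c['cx'];v=c['fy']*P[:,1]/P[:,2]+c['cy']
    cv2.polylines(big,[np.c_[(u-x0+.5)*K,(v-y0+.5)*K].astype(int)],True,col,1)
cv2.imwrite('pics/fun3.png',big)"
```

```text
[6.26647774e-01 4.70776413e-04 3.04292723e-01]
d(mm) [ -1.3   1.  136.7] roll 0.15 tilt [-0.0002  0.0008]
```

View pics/fun3.png

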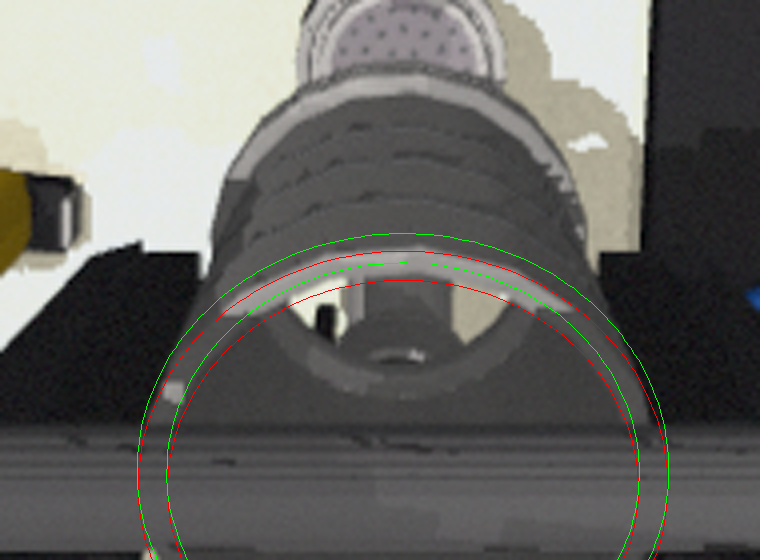

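The red rim (−1.8 mm) matches the funnel's mouth exactly, and the plate shows beyond at the top. Lower to just above the plate.

Call:
move_arm --deltas '[{"dx": -0.0011,"dy": 0.001,"dz": 0.008,"roll": 0},{"dx": -0.0011,"dy": 0.001,"dz": 0.022,"roll": 0},{"dx": -0.0011,"dy": 0.001,"dz": 0.04,"roll": 0},{"dx": -0.0011,"dy": 0.001,"dz": 0.06,"roll": 0},{"dx": -0.0011,"dy": 0.001,"dz": 0.08,"roll": 0},{"dx": -0.0011,"dy": 0.001,"dz": 0.098,"roll": 0},{"dx": -0.0011,"dy": 0.001,"dz": 0.112,"roll": 0},{"dx": -0.0011,"dy": 0.001,"dz": 0.12,"roll": 0},{"dx": -0.0011,"dy": 0.001,"dz": 0.124,"roll": 0},{"dx": -0.0011,"dy": 0.001,"dz": 0.125,"roll": 0},{"dx": -0.0011,"dy": 0.001,"dz": 0.125,"roll": 0},{"dx": -0.0011,"dy": 0.001,"dz": 0.125,"roll": 0}]'

```text
time_s: 24.63
tcp_pos: [0.6286, -0.0024, 0.1802]
eef_rot: [2.099, 2.336, 0.002]
force: [0.6, 0.2, -2.1]
finger_gap: 0.0532
finger_force: 25.0
```

```bash
python3 -c "
from workcell import *
from h import *
s=observe();print(s['tcp_pos']);go(s,(.6278,-.0004,.1676))"
```

```text
[ 0.62861299 -0.00237978  0.18022886]
d(mm) [ 2.1 -0.6 12.6] roll -0.0 tilt [0.0016 0.0001]
```

Call:
move_arm --deltas '[{"dx": 0.002,"dy": -0.0006,"dz": 0.002,"roll": 0},{"dx": 0.002,"dy": -0.0006,"dz": 0.005,"roll": 0},{"dx": 0.002,"dy": -0.0006,"dz": 0.007,"roll": 0},{"dx": 0.002,"dy": -0.0006,"dz": 0.007,"roll": 0},{"dx": 0.002,"dy": -0.0006,"dz": 0.007,"roll": 0}]'

```text
time_s: 25.05
tcp_pos: [0.627, -0.0007, 0.1722]
eef_rot: [-2.1, -2.336, 0.0]
force: [0.3, 0.6, -1.6]
finger_gap: 0.0535
finger_force: 25.0
```

Call:
move_arm --deltas '[{"dx": 0,"dy": 0,"dz": 0.0007,"roll": 0},{"dx": 0,"dy": 0,"dz": 0.0014,"roll": 0},{"dx": 0,"dy": 0,"dz": 0.002,"roll": 0},{"dx": 0,"dy": 0,"dz": 0.0026,"roll": 0},{"dx": 0,"dy": 0,"dz": 0.003,"roll": 0},{"dx": 0,"dy": 0,"dz": 0.003,"roll": 0}]'

```text
time_s: 25.55
tcp_pos: [0.6271, -0.0006, 0.1692]
eef_rot: [-2.1, -2.336, 0.0]
force: [0.2, 0.3, -2.2]
finger_gap: 0.0532
finger_force: 25.0
```

Call:
move_arm --deltas '[{"dx": 0,"dy": 0,"dz": 0.0005,"roll": 0},{"dx": 0,"dy": 0,"dz": 0.001,"roll": 0},{"dx": 0,"dy": 0,"dz": 0.0015,"roll": 0},{"dx": 0,"dy": 0,"dz": 0.0018,"roll": 0},{"dx": 0,"dy": 0,"dz": 0.0018,"roll": 0}]'

```text
time_s: 25.97
tcp_pos: [0.6272, -0.0005, 0.1676]
eef_rot: [2.1, 2.337, -0.0]
force: [-1.2, -0.3, -1.5]
finger_gap: 0.0533
finger_force: 25.0
```

Call:
move_arm --deltas '[{"dx": 0,"dy": 0,"dz": 0.0004,"roll": 0},{"dx": 0,"dy": 0,"dz": 0.0008,"roll": 0},{"dx": 0,"dy": 0,"dz": 0.001,"roll": 0},{"dx": 0,"dy": 0,"dz": 0.001,"roll": 0}]'

```text
time_s: 26.3
tcp_pos: [0.6272, -0.0006, 0.1675]
eef_rot: [2.1, 2.336, -0.0]
force: [-3.5, -0.0, 6.2]
finger_gap: 0.0534
finger_force: 25.0
```

Contact came at 6 N and the expected height, so the funnel is seated. Release, rise, check.

Call:
move_arm --deltas '[{"dx": 0,"dy": 0,"dz": -0.0005,"roll": 0},{"dx": 0,"dy": 0,"dz": -0.0005,"roll": 0},{"dx": 0,"dy": 0,"dz": -0.0005,"roll": 0},{"dx": 0,"dy": 0,"dz": -0.0005,"roll": 0},{"dx": 0,"dy": 0,"dz": -0.0005,"roll": 0},{"dx": 0,"dy": 0,"dz": -0.0005,"roll": 0}]' --grip 0

```text
time_s: 26.8
tcp_pos: [0.6272, -0.0006, 0.1669]
eef_rot: [-2.1, -2.336, -0.0]
force: [-0.1, 0.2, -0.3]
finger_gap: 0.0883
finger_force: 0.0
```

Call:
move_arm --deltas '[{"dx": 0,"dy": 0,"dz": -0.005,"roll": 0},{"dx": 0,"dy": 0,"dz": -0.02,"roll": 0},{"dx": 0,"dy": 0,"dz": -0.05,"roll": 0},{"dx": 0,"dy": 0,"dz": -0.08,"roll": 0},{"dx": 0,"dy": 0,"dz": -0.11,"roll": 0},{"dx": 0,"dy": 0,"dz": -0.14,"roll": 0},{"dx": 0,"dy": 0,"dz": -0.15,"roll": 0},{"dx": 0,"dy": 0,"dz": -0.15,"roll": 0},{"dx": 0,"dy": 0,"dz": -0.15,"roll": 0}]'

```text
time_s: 27.55
tcp_pos: [0.6269, -0.0007, 0.3165]
eef_rot: [2.1, 2.336, -0.001]
force: [-0.6, -0.2, -0.3]
finger_gap: 0.0881
finger_force: 0.0
```

```bash
python3 look.py seat3 .6275 -.002 .19 .22; python3 -c "
from workcell import *
from h import *
s=observe();go(s,(.4624,.257,.2))
c=camera('wrist');cc,W=wcloud(c,s);p=W.reshape(-1,3)
g=np.array((.6275,-.0022));d=np.hypot(*(p[:,:2]-g).T);q=p[(d<.03)&(p[:,2]>.2)&(p[:,2]<.22)]
print(np.linalg.lstsq(np.c_[q[:,:2]-g,np.ones(len(q))],q[:,2],rcond=None)[0].round(4),len(q))"
```

```text
tcp [ 0.6269 -0.0007  0.3165] n 1021
circ [ 0.6269 -0.0022] 0.0272 z [0.1922 0.2064 0.2082]
box [ 0.6268 -0.0019] size [0.0521 0.0526]
d(mm) [ 273.7 -135.4  115.7] roll 0.0 tilt [-0.0023 -0.0003]
[-0.0036  0.0168  0.2063] 739
```

The funnel rim is at about 207.5 mm (208 expected), centre (0.6269, −0.0022): seated. Now the lid.

Call:
move_arm --deltas '[{"dx": 0.025,"dy": -0.015,"dz": 0,"roll": 0},{"dx": 0.055,"dy": -0.03,"dz": 0,"roll": 0},{"dx": 0.085,"dy": -0.045,"dz": 0,"roll": 0},{"dx": 0.115,"dy": -0.06,"dz": 0,"roll": 0},{"dx": 0.145,"dy": -0.075,"dz": 0.005,"roll": 0},{"dx": 0.175,"dy": -0.09,"dz": 0.02,"roll": 0},{"dx": 0.205,"dy": -0.105,"dz": 0.04,"roll": 0},{"dx": 0.235,"dy": -0.12,"dz": 0.065,"roll": 0},{"dx": 0.26,"dy": -0.13,"dz": 0.09,"roll": 0},{"dx": 0.272,"dy": -0.135,"dz": 0.11,"roll": 0},{"dx": 0.274,"dy": -0.135,"dz": 0.116,"roll": 0},{"dx": 0.274,"dy": -0.135,"dz": 0.116,"roll": 0}]'

```text
time_s: 28.65
tcp_pos: [0.462, 0.2569, 0.1985]
eef_rot: [-2.096, -2.337, 0.008]
force: [0.5, 0.6, 0.0]
finger_gap: 0.0883
finger_force: 0.0
```

Call:
move_arm --deltas '[{"dx": 0,"dy": 0,"dz": 0,"roll": 0},{"dx": 0,"dy": 0,"dz": 0,"roll": 0},{"dx": 0,"dy": 0,"dz": 0,"roll": 0},{"dx": 0,"dy": 0,"dz": 0,"roll": 0},{"dx": 0,"dy": 0,"dz": 0,"roll": 0}]'

```text
time_s: 29.07
tcp_pos: [0.4645, 0.2571, 0.2017]
eef_rot: [2.101, 2.335, 0.002]
force: [0.2, -0.0, 0.8]
finger_gap: 0.0881
finger_force: 0.0
```

```bash
python3 look.py lid1 .4624 .257 .026 .05; python3 look.py lid1 .4624 .257 .008 .05 .04;python3 -c "
from workcell import *
from h import *
s=observe();go(s,(.4624,.257,.015))"
```

```text
tcp [0.4645 0.2571 0.2017] n 207
circ [0.4614 0.2579] 0.0089 z [0.0314 0.0333 0.0345]
box [0.4615 0.2581] size [0.016  0.0169]
tcp [0.4643 0.2572 0.2015] n 1978
circ [0.4614 0.2579] 0.0299 z [0.0102 0.0116 0.0336]
box [0.4616 0.258 ] size [0.0566 0.057 ]
d(mm) [-1.000e-01 -1.900e+00  1.864e+02] roll -0.04 tilt [0.0007 0.0002]
```

Call:
move_arm --deltas '[{"dx": 0.001,"dy": -0.0028,"dz": 0.025,"roll": 0},{"dx": 0.001,"dy": -0.0028,"dz": 0.055,"roll": 0},{"dx": 0.001,"dy": -0.0028,"dz": 0.085,"roll": 0},{"dx": 0.001,"dy": -0.0028,"dz": 0.115,"roll": 0},{"dx": 0.001,"dy": -0.0028,"dz": 0.14,"roll": 0},{"dx": 0.001,"dy": -0.0028,"dz": 0.155,"roll": 0},{"dx": 0.001,"dy": -0.0028,"dz": 0.165,"roll": 0},{"dx": 0.001,"dy": -0.0028,"dz": 0.17,"roll": 0},{"dx": 0.001,"dy": -0.0028,"dz": 0.17,"roll": 0},{"dx": 0.001,"dy": -0.0028,"dz": 0.17,"roll": 0},{"dx": 0.001,"dy": -0.0028,"dz": 0.17,"roll": 0}]'

```text
time_s: 30.08
tcp_pos: [0.4617, 0.2587, 0.0321]
eef_rot: [2.1, 2.336, 0.003]
force: [0.4, 0.5, 0.4]
finger_gap: 0.0883
finger_force: 0.0
```

```bash
python3 -c "
from workcell import *
from h import *
s=observe();print(s['tcp_pos']);go(s,(.4614,.2579,.016))"
```

```text
[0.46167731 0.25870745 0.0320717 ]
d(mm) [-0.8 -0.4 16.1] roll -0.01 tilt [0.0017 0.001 ]
```

Call:
move_arm --deltas '[{"dx": -0.0006,"dy": 0,"dz": 0.006,"roll": 0},{"dx": -0.0006,"dy": 0,"dz": 0.012,"roll": 0},{"dx": -0.0006,"dy": 0,"dz": 0.0155,"roll": 0},{"dx": -0.0006,"dy": 0,"dz": 0.0155,"roll": 0},{"dx": -0.0006,"dy": 0,"dz": 0.0155,"roll": 0}]'

```text
time_s: 30.5
tcp_pos: [0.4607, 0.2575, 0.0152]
eef_rot: [-2.1, -2.336, 0.001]
force: [-1.5, 0.1, 0.2]
finger_gap: 0.0881
finger_force: 0.0
```

Call:
move_arm --deltas '[{"dx": 0,"dy": 0,"dz": 0,"roll": 0},{"dx": 0,"dy": 0,"dz": 0,"roll": 0},{"dx": 0,"dy": 0,"dz": 0,"roll": 0},{"dx": 0,"dy": 0,"dz": 0,"roll": 0},{"dx": 0,"dy": 0,"dz": 0,"roll": 0},{"dx": 0,"dy": 0,"dz": 0,"roll": 0},{"dx": 0,"dy": 0,"dz": 0,"roll": 0},{"dx": 0,"dy": 0,"dz": 0,"roll": 0},{"dx": 0,"dy": 0,"dz": 0,"roll": 0},{"dx": 0,"dy": 0,"dz": 0,"roll": 0},{"dx": 0,"dy": 0,"dz": 0,"roll": 0},{"dx": 0,"dy": 0,"dz": 0,"roll": 0}]' --grip 1 --newtons 25

```text
time_s: 31.5
tcp_pos: [0.461, 0.2577, 0.0155]
eef_rot: [2.1, 2.336, 0.0]
force: [0.2, 0.4, -0.1]
finger_gap: 0.0163
finger_force: 25.0
```

Call:
move_arm --deltas '[{"dx": 0,"dy": 0,"dz": 0,"roll": 0},{"dx": 0,"dy": 0,"dz": 0,"roll": 0},{"dx": 0,"dy": 0,"dz": 0,"roll": 0},{"dx": 0,"dy": 0,"dz": 0,"roll": 0}]'

```text
time_s: 31.83
tcp_pos: [0.4611, 0.2576, 0.0155]
eef_rot: [2.1, 2.336, 0.0]
force: [0.9, 0.9, -0.6]
finger_gap: 0.016
finger_force: 25.0
```

Call:
move_arm --deltas '[{"dx": 0,"dy": 0,"dz": -0.003,"roll": 0},{"dx": 0,"dy": 0,"dz": -0.015,"roll": 0},{"dx": 0,"dy": 0,"dz": -0.04,"roll": 0},{"dx": 0,"dy": 0,"dz": -0.07,"roll": 0},{"dx": 0,"dy": 0,"dz": -0.1,"roll": 0},{"dx": 0,"dy": 0,"dz": -0.13,"roll": 0},{"dx": 0,"dy": 0,"dz": -0.16,"roll": 0},{"dx": 0,"dy": 0,"dz": -0.19,"roll": 0},{"dx": 0,"dy": 0,"dz": -0.22,"roll": 0},{"dx": 0,"dy": 0,"dz": -0.245,"roll": 0},{"dx": 0,"dy": 0,"dz": -0.26,"roll": 0},{"dx": 0,"dy": 0,"dz": -0.265,"roll": 0}]'

```text
time_s: 32.83
tcp_pos: [0.4616, 0.2584, 0.284]
eef_rot: [2.098, 2.335, 0.007]
force: [0.6, -0.5, -0.6]
finger_gap: 0.0162
finger_force: 25.0
```

Call:
move_arm --deltas '[{"dx": -0.01,"dy": 0.004,"dz": 0,"roll": 0},{"dx": -0.035,"dy": 0.014,"dz": 0,"roll": 0},{"dx": -0.065,"dy": 0.028,"dz": 0,"roll": 0},{"dx": -0.095,"dy": 0.042,"dz": 0,"roll": 0},{"dx": -0.125,"dy": 0.056,"dz": 0,"roll": 0},{"dx": -0.155,"dy": 0.07,"dz": 0,"roll": 0},{"dx": -0.185,"dy": 0.085,"dz": 0,"roll": 0},{"dx": -0.215,"dy": 0.1,"dz": 0,"roll": 0},{"dx": -0.24,"dy": 0.115,"dz": 0,"roll": 0},{"dx": -0.26,"dy": 0.127,"dz": 0,"roll": 0},{"dx": -0.27,"dy": 0.134,"dz": 0,"roll": 0},{"dx": -0.275,"dy": 0.137,"dz": 0,"roll": 0}]'

```text
time_s: 33.83
tcp_pos: [0.6264, -0.0039, 0.2787]
eef_rot: [-2.102, -2.332, 0.004]
force: [-0.1, -0.1, -1.2]
finger_gap: 0.0162
finger_force: 25.0
```

Call:
move_arm --deltas '[{"dx": 0,"dy": 0,"dz": 0,"roll": 0},{"dx": 0,"dy": 0,"dz": 0,"roll": 0},{"dx": 0,"dy": 0,"dz": 0,"roll": 0},{"dx": 0,"dy": 0,"dz": 0,"roll": 0}]'

```text
time_s: 34.17
tcp_pos: [0.6258, 0.0005, 0.2807]
eef_rot: [-2.097, -2.339, -0.0]
force: [0.2, -0.3, -1.1]
finger_gap: 0.0161
finger_force: 25.0
```

```bash
python3 -c "
from workcell import *
from h import *
s=observe();print(s['tcp_pos']);go(s,(.6269,-.0022,.225))
c=camera('wrist');H=np.linalg.inv(c['hand_eye']);K=4
x0,y0=185,180;big=cv2.resize(c['color'][y0:y0+140,x0:x0+190,::-1],None,fx=K,fy=K,interpolation=cv2.INTER_CUBIC)
a=np.linspace(0,2*np.pi,200)
for off,col in((-.001,(0,0,255)),(.001,(0,255,0))):
    P=np.c_[off+.03*np.cos(a),.03*np.sin(a),np.full(200,.0035),np.ones(200)]@H.T
    u=c['fx']*P[:,0]/P[:,2]+c['cx'];v=c['fy']*P[:,1]/P[:,2]+c['cy']
    cv2.polylines(big,[np.c_[(u-x0+.5)*K,(v-y0+.5)*K].astype(int)],True,col,1)
cv2.imwrite('pics/lid3.png',big)"
```

```text
[6.25783240e-01 4.73496799e-04 2.80668415e-01]
d(mm) [-2.8  0.8 55.7] roll 0.14 tilt [-0.0002  0.0005]
```

View pics/lid3.png

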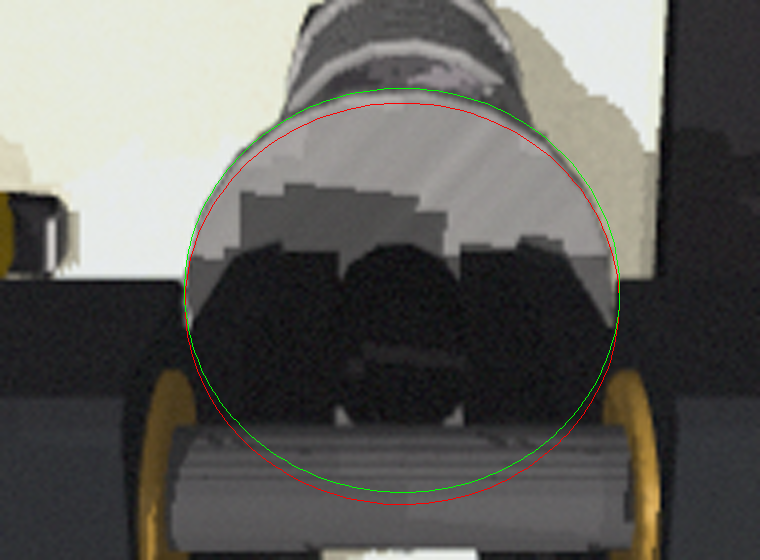

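The lid is level and centred in the grip to within 1 mm, its edge (row ~93) lying between the two predicted rims. Lower to just above the mouth.

Call:
move_arm --deltas '[{"dx": -0.002,"dy": 0.001,"dz": 0.008,"roll": 0},{"dx": -0.0025,"dy": 0.001,"dz": 0.02,"roll": 0},{"dx": -0.0025,"dy": 0.001,"dz": 0.033,"roll": 0},{"dx": -0.0025,"dy": 0.001,"dz": 0.044,"roll": 0},{"dx": -0.0025,"dy": 0.001,"dz": 0.05,"roll": 0},{"dx": -0.0025,"dy": 0.001,"dz": 0.052,"roll": 0},{"dx": -0.0025,"dy": 0.001,"dz": 0.052,"roll": 0},{"dx": -0.0025,"dy": 0.001,"dz": 0.052,"roll": 0},{"dx": -0.0025,"dy": 0.001,"dz": 0.052,"roll": 0}]'

```text
time_s: 34.97
tcp_pos: [0.6281, -0.0035, 0.2291]
eef_rot: [2.1, 2.336, 0.001]
force: [0.4, 0.2, -0.6]
finger_gap: 0.0163
finger_force: 25.0
```

```bash
python3 -c "
from workcell import *
from h import *
s=observe();print(s['tcp_pos']);go(s,(.627,-.0025,.2175))"
```

```text
[ 0.62811153 -0.00353949  0.22910664]
d(mm) [ 1.2 -1.  11.6] roll 0.0 tilt [0.0011 0.0001]
```

Call:
move_arm --deltas '[{"dx": 0.0011,"dy": -0.001,"dz": 0,"roll": 0},{"dx": 0.0011,"dy": -0.001,"dz": 0.002,"roll": 0},{"dx": 0.0011,"dy": -0.001,"dz": 0.004,"roll": 0},{"dx": 0.0011,"dy": -0.001,"dz": 0.0055,"roll": 0},{"dx": 0.0011,"dy": -0.001,"dz": 0.007,"roll": 0},{"dx": 0.0011,"dy": -0.001,"dz": 0.0075,"roll": 0},{"dx": 0.0011,"dy": -0.001,"dz": 0.0075,"roll": 0}]'

```text
time_s: 35.55
tcp_pos: [0.6264, -0.0027, 0.2207]
eef_rot: [-2.1, -2.336, 0.0]
force: [0.3, -0.4, -1.2]
finger_gap: 0.0163
finger_force: 25.0
```

Call:
move_arm --deltas '[{"dx": 0,"dy": 0,"dz": 0.0006,"roll": 0},{"dx": 0,"dy": 0,"dz": 0.0012,"roll": 0},{"dx": 0,"dy": 0,"dz": 0.0018,"roll": 0},{"dx": 0,"dy": 0,"dz": 0.0022,"roll": 0},{"dx": 0,"dy": 0,"dz": 0.0022,"roll": 0}]'

```text
time_s: 35.97
tcp_pos: [0.6265, -0.0027, 0.2187]
eef_rot: [-2.1, -2.336, 0.0]
force: [-0.4, -0.3, -1.1]
finger_gap: 0.0161
finger_force: 25.0
```

Plug bottom is 5 mm inside the mouth with no contact. Last millimetres slowly.

Call:
move_arm --deltas '[{"dx": 0,"dy": 0,"dz": 0.0005,"roll": 0},{"dx": 0,"dy": 0,"dz": 0.001,"roll": 0},{"dx": 0,"dy": 0,"dz": 0.0014,"roll": 0},{"dx": 0,"dy": 0,"dz": 0.0014,"roll": 0}]'

```text
time_s: 36.3
tcp_pos: [0.6266, -0.0026, 0.2175]
eef_rot: [2.1, 2.336, 0.0]
force: [-1.1, -0.1, -0.2]
finger_gap: 0.0158
finger_force: 25.0
```

Call:
move_arm --deltas '[{"dx": 0,"dy": 0,"dz": 0.0003,"roll": 0},{"dx": 0,"dy": 0,"dz": 0.0006,"roll": 0},{"dx": 0,"dy": 0,"dz": 0.0006,"roll": 0}]'

```text
time_s: 36.55
tcp_pos: [0.6268, -0.0026, 0.2175]
eef_rot: [2.1, 2.336, 0.001]
force: [-1.4, -0.8, 5.6]
finger_gap: 0.016
finger_force: 25.0
```

Call:
move_arm --deltas '[{"dx": 0,"dy": 0,"dz": -0.0003,"roll": 0},{"dx": 0,"dy": 0,"dz": -0.0005,"roll": 0},{"dx": 0,"dy": 0,"dz": -0.0005,"roll": 0},{"dx": 0,"dy": 0,"dz": -0.0005,"roll": 0},{"dx": 0,"dy": 0,"dz": -0.0005,"roll": 0},{"dx": 0,"dy": 0,"dz": -0.0005,"roll": 0}]' --grip 0.3

```text
time_s: 37.05
tcp_pos: [0.6265, -0.0027, 0.2172]
eef_rot: [-2.1, -2.336, 0.0]
force: [0.1, 0.3, 0.4]
finger_gap: 0.0541
finger_force: 0.0
```

Call:
move_arm --deltas '[{"dx": 0,"dy": 0,"dz": -0.005,"roll": 0},{"dx": 0,"dy": 0,"dz": -0.02,"roll": 0},{"dx": 0,"dy": 0,"dz": -0.05,"roll": 0},{"dx": 0,"dy": 0,"dz": -0.08,"roll": 0},{"dx": 0,"dy": 0,"dz": -0.11,"roll": 0},{"dx": 0,"dy": 0,"dz": -0.14,"roll": 0},{"dx": 0,"dy": 0,"dz": -0.15,"roll": 0},{"dx": 0,"dy": 0,"dz": -0.15,"roll": 0},{"dx": 0,"dy": 0,"dz": -0.15,"roll": 0}]' --grip 0

```text
time_s: 37.8
tcp_pos: [0.6264, -0.0027, 0.3668]
eef_rot: [2.1, 2.336, -0.0]
force: [-0.8, -0.5, -0.3]
finger_gap: 0.0881
finger_force: 0.0
```

Call:
move_arm --deltas '[{"dx": 0,"dy": -0.03,"dz": 0,"roll": 0},{"dx": 0,"dy": -0.07,"dz": 0,"roll": 0},{"dx": 0,"dy": -0.11,"dz": 0,"roll": 0},{"dx": 0,"dy": -0.14,"dz": 0,"roll": 0},{"dx": 0,"dy": -0.15,"dz": 0,"roll": 0},{"dx": 0,"dy": -0.15,"dz": 0,"roll": 0},{"dx": 0,"dy": -0.15,"dz": 0,"roll": 0}]'

```text
time_s: 38.38
tcp_pos: [0.4774, -0.0189, 0.3665]
eef_rot: [-2.1, -2.335, 0.001]
force: [0.5, 0.1, -0.2]
finger_gap: 0.0878
finger_force: 0.0
```

```bash
python3 - <<'E'
from workcell import *
from h import *
ob=dict(unit=(.6145,.1164,.2),lid=(.627,-.0022,.2),bottle=(.4719,-.2805,.065),tape=(.4587,-.1037,.045))
for n in('scene','top'):
    c=camera(n);p=cloud(c).reshape(-1,3)
    if n=='scene': im=c['color'][:,:,::-1]
    for k,(x,y,lo) in ob.items():
        q=p[(np.hypot(p[:,0]-x,p[:,1]-y)<.045)&(p[:,2]>lo)&(p[:,2]<.25)]
        if len(q)>9:
            f=q[np.abs(q[:,2]-np.median(q[:,2]))<.004];A=np.c_[f[:,:2]-f[:,:2].mean(0),np.ones(len(f))]
            print(n,k,np.round(cv2.minEnclosingCircle(q[:,:2].astype('f4'))[0],4),len(q),'z',np.percentile(q[:,2],[50,99]).round(4),'slope',np.linalg.lstsq(A,f[:,2],rcond=None)[0].round(4))
        else: print(n,k,'hidden')
cv2.imwrite('pics/end.png',cv2.resize(im[130:310,180:400],None,fx=3,fy=3,interpolation=cv2.INTER_CUBIC))
E
```

```text
scene unit [0.614  0.1168] 819 z [0.2152 0.2384] slope [-0.0039 -0.005   0.215 ]
scene lid [ 0.6265 -0.0039] 710 z [0.2153 0.2382] slope [-0.0055 -0.0071  0.215 ]
scene bottle [ 0.4709 -0.2812] 236 z [0.0857 0.0895] slope [-0.0194 -0.0202  0.0862]
scene tape [ 0.4584 -0.1036] 347 z [0.0594 0.0639] slope [-0.0162 -0.0169  0.0601]
top unit [0.6153 0.1165] 499 z [0.2151 0.2394] slope [ 0.0144 -0.0041  0.2147]
top lid [ 0.6429 -0.0016] 60 z [0.2148 0.2185] slope [-0.0073  0.0176  0.2146]
top bottle [ 0.4731 -0.2812] 244 z [0.0859 0.0908] slope [0.0195 0.0223 0.0862]
top tape hidden
```

View pics/end.png

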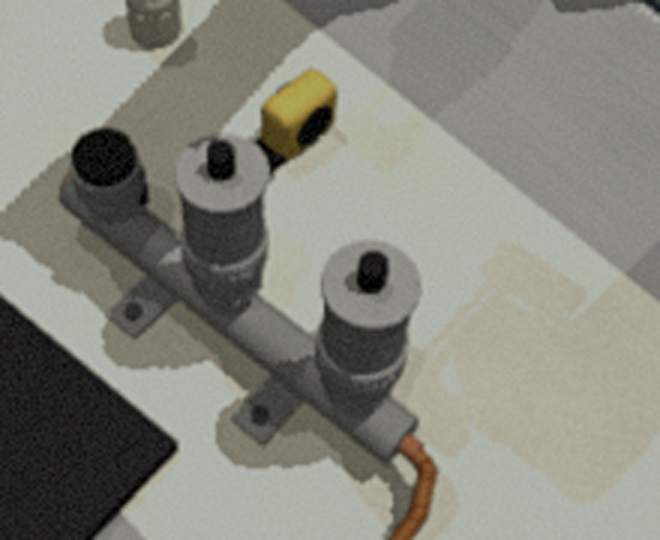

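The new holder, with its lid at (222,172) in the crop, matches the standing one in height and level. The tape measure, the bottle and the unit are unmoved.

```bash
python3 -c "
from workcell import *
print(hand_in())"
```

```text
the job is handed in; nothing more can be done
None
```

The filter holder is back together on the open (middle) port, built base, plate, funnel, lid; its lid matches the standing holder's in height and level, the unit, bottle and tape measure are where they were, and I handed it in at about 38 s (hand-in returned no verdict).

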